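# Fetch the tin from among the candle glasses

## Robot

A 6-joint arm with a two-finger parallel gripper is mounted at the origin on the work surface. World frame = base frame: x ahead of the robot, y to its left, z up, the work surface at z = 0. Lengths are in m, angles in rad, forces in N, time in s.
With the tool pointing down it reaches from about 0.3 to 0.75 m from the base axis. Payload 8.5 kg.
Tool frame: the origin (TCP) lies at the very end of the fingers, on their centre line; the grasp point (between the pads) lies 19 mm behind it; z points along the fingers, y is the direction in which the jaws open and shut (so a half turn about z gives the same grasp; the last joint's range is limited). The gripper opens to 88 mm and grips with 3 to 60 N. Pads are 18 mm wide; open, the fingers measure 123 mm over their backs; the gripper's body (75 mm by 187 mm) begins 45 mm behind the grasp point.
Start: joints at [-1.317, 0.381, 1.297, -0, 1.464, -0.215], TCP at [0.248, -0.491, 0.239] pointing down, gripper open.
Joint ranges: [-3.11, 3.11], [-0.89, 2.33], [0.22, 2.48], [-1.42, 4.56], [0.17, 2.85], [-2.88, 2.88]. Speed limits (rad/s): [2.39, 2.39, 3.14, 3.14, 3.14, 3.14].

## Interface

Orientations are given as a rotation vector (axis times angle).
In Python, from plant import read_state, read_camera, close_job gives the robot as it stands.
- The arm moves only by the shell command python3 -m pendant 'ROWS' [FORCE]. ROWS is JSON, a list of rows, each an object of numbers: "hand": the closure, from -1 (fully open) to 1 (shut), so that 0 is half open; "tx", "ty", "tz": the shift along the tool's x, y, z in cm; "wx", "wy", "wz": the turn, a rotation vector about the tool's x, y, z in degrees. In form: [{"hand": .., "tx": .., "ty": .., "tz": .., "wx": .., "wy": .., "wz": ..}, ...]. A call has 1 to 5 rows; each row shifts and turns the commanded pose from where the row before left it, along the tool's axes as they then stand; what a row does not reach is not made up. A row lasts 1/10 s, in which the tool goes at most 50 mm and 8.59 degrees, less where a joint would pass 70% of its speed; a pose out of reach is approached as far as the arm can. A call is refused whole if a number of a shift passes 5 or a number of a turn 8.59, either way. A call with a gripper value outside its range is refused whole. The fingers move at their own pace and stop on an object; FORCE is the grip in N (left out, the last holds). Time passes only in rows, so rows that do not move let the fingers close. It gives the time, the measured TCP pose, the force and the opening at its end, in the units of the state.
- read_state(): the state, without advancing time (a new reading comes with each control period).
- read_camera(name): name is "side" or "top"; returns a dict with "image" (480x640x3 uint8, red, green, blue), "vertical_fov" (degrees; the focal length in pixels is half the picture's height over the tangent of half this angle, whatever the lens; pixels are square), "cx", "cy" (the principal point, pixels), "dist" ([k1, k2, p1, p2, k3] as OpenCV has them; the pictures are not rectified), "T" (4x4, takes a point from camera to world coordinates). Camera axes: x right, y down, z forward; pixel columns grow to the right and rows downward; lengths in m; the calibration is good to about 2 mm. A picture is of the moment at which its call begins. There is no depth.
- close_job(): hands the job in, once; it reports no verdict.
The state is a dict: "t": time; "joints": joint angles; "joint_velocities": joint speeds; "effort": joint torques, N m; "position": TCP position; "ee_rot": TCP orientation; "contact_force": force on the tool from outside, world axes, zero at the start; "moment": the same for the moment, N m; "width": opening from 0.0 (shut) to 1.0 (fully open).
Only numpy, scipy, OpenCV 4.12 (cv2) and the standard library are available. Lean on these libraries where they do the work, as an engineer would, in place of code of your own. Each camera call takes 0.05 s, during which the arm holds its last target. There are 200 camera calls.

## Task

Get the small steel tin out from among the three candle glasses on the round wooden board: first stand all three glasses aside on the grey rectangular tray, then lift the tin across and set it in the middle of the round cork coaster, and only then put each glass back on the board where it stood at the beginning. Keep the glasses and the tin upright and do not drop them, and leave the snuffer, the matchbox and the clip dispenser alone.

Things in the scene. Friction and masses are not known exactly. Their poses are not given: they have to be found in the camera images.
- glass_low: Low wide round candle glass, green, filled part way with white wax: 60 mm diameter, 54 mm high, straight wall 3.5 mm, about 0.2 kg. Loose. Origin at the centre of its underside, z up.
- glass_tall: Tall narrow round candle glass, green, with white wax: 46 mm diameter, 76 mm high, straight wall 3.5 mm, about 0.2 kg. Loose. Origin at the centre of its underside, z up.
- glass_square: Square candle glass, green, with white wax: 44 x 44 mm, 60 mm high, wall 4 mm, about 0.18 kg. Loose. Origin at the centre of its underside, z up; x and y normal to its faces. It starts with its faces square to the board's x and y axes, within 6 degrees.
- tin: Round steel tin with its screw-top lid on: 58 mm diameter all the way up, 50 mm high, about 0.15 kg. Loose. Starts at the centre of the candle board among the glasses. Origin at the centre of its underside, z up.
- candle_board: Fixed round dark wooden board, 220 mm diameter, 12 mm thick, flat top. Origin at the centre of its underside. Three flush cork inlays, 38 mm across, lie 64 mm from its centre at 180, +60 and -60 degrees from its x axis. At the start one glass stands on each (which on which varies), the tin in the middle, only about 3 to 14 mm from the glasses.
- side_tray: Fixed flat grey rectangular tray without a rim, the side area: 120 mm along its x, 240 mm along its y, 8 mm thick, empty at the start. Origin at the centre of its underside.
- coaster: Fixed round cork coaster, 100 mm diameter, 6 mm thick (flat top), empty at the start. Origin at the centre of its underside.
- snuffer: Bystander: bronze-tone aluminium candle snuffer lying down, about 190 mm long along its y, 32 mm wide, up to 32 mm high. Origin under its middle at the ledge surface.
- matchbox: Bystander: wooden matchbox lying flat, 55 x 38 x 16 mm. Origin at the centre of its underside.
- dispenser: Bystander: white plastic push dispenser of balloon clips, 60 mm diameter, 64 mm high. Origin at the centre of its underside.
Mind the look-alikes: they are no part of the job. What is shaped like the glass_tall but orange is not meant. Leave any purple look-alike of the glass_low alone.

How it is judged:
By the outcome, as a careful person would: the job done as asked, in the order asked, and still so for the second after the job is handed in, with the robot touching nothing.
It also fails if it takes over 141 s, if anything falls off the work surface, if the arm or the gripper's body presses on something with over 40 N, if the wrist force passes 120 N, or if a joint passes its speed limit or range.

## Working session

There is one attempt and no reset: what is moved stays moved. The work goes in short steps, Python scripts to look and compute and a shell command to move; the robot and the scene stay as the last step left them, time stands still between calls to the robot, and variables do not carry over. Pictures are saved under pics/ and viewed, about 12 in all and at most 16, crops included, and the job is handed in when it is done.

```bash
mkdir -p pics; ls; cat > h.py <<'E'
import numpy as np, cv2
from plant import read_state, read_camera
def cam(n,save=None):
    c=read_camera(n)
    if save: cv2.imwrite(save,c["image"][:,:,::-1])
    return c
def K(c):
    f=240/np.tan(np.radians(c["vertical_fov"])/2)
    return np.array([[f,0,c["cx"]],[0,f,c["cy"]],[0,0,1.]])
def p2w(c,uv,z):
    d=cv2.undistortPoints(np.array([[uv]],float),K(c),np.array(c["dist"],float))[0,0]
    T=np.array(c["T"]); r=T[:3,:3]@[d[0],d[1],1]; o=T[:3,3]
    return o+r*(z-o[2])/r[2]
def w2p(c,P):
    T=np.linalg.inv(np.array(c["T"]))
    return cv2.projectPoints(np.array(P,float).reshape(-1,1,3),cv2.Rodrigues(T[:3,:3])[0],T[:3,3],K(c),np.array(c["dist"],float))[0][:,0]
E
python3 - <<'E'
from h import *
import pickle
s=read_state();print(s)
for n in("top","side"):
    c=cam(n,f"pics/{n}0.png");print(n,c["vertical_fov"],c["cx"],c["cy"],c["dist"],np.round(c["T"],3).tolist())
    pickle.dump(c,open(n+"0.pkl","wb"))
E
```

```text
pics
{'t': 0.0, 'joints': array([-1.31730107e+00,  3.81153588e-01,  1.29824706e+00, -3.82686413e-05,
        1.46357537e+00, -2.15328481e-01]), 'joint_velocities': array([-9.90440118e-05, -2.81166991e-03, -3.83275657e-04,  1.51438935e-05,
       -1.26025854e-03, -3.77654275e-04]), 'effort': array([-1.39787564e-03, -4.37933636e+01, -2.24557918e+01,  7.12477555e-02,
        3.52117361e-02, -9.87864246e-05]), 'position': array([ 0.24841434, -0.49039211,  0.23816516]), 'ee_rot': array([-3.05432751e+00, -7.29386006e-01,  1.01172656e-04]), 'contact_force': array([-0.22993403,  0.40004528,  0.61870543]), 'moment': array([-0.0336813 ,  0.06045082,  0.02362611]), 'width': 1.0052809407360674}
top 49.48215420805769 323.4691670216821 242.33709138254162 [-0.13690062  0.          0.          0.          0.        ] [[0.022, -0.995, 0.093, 0.529], [-1.0, -0.023, -0.013, -0.015], [0.015, -0.092, -0.996, 1.01], [0.0, 0.0, 0.0, 1.0]]
side 47.489104712249684 322.8416520711902 244.27230821422012 [-0.1139579  0.         0.         0.         0.       ] [[-0.83, -0.32, 0.456, 0.049], [-0.557, 0.487, -0.673, 0.828], [-0.007, -0.813, -0.583, 0.769], [0.0, 0.0, 0.0, 1.0]]
```

View pics/top0.png

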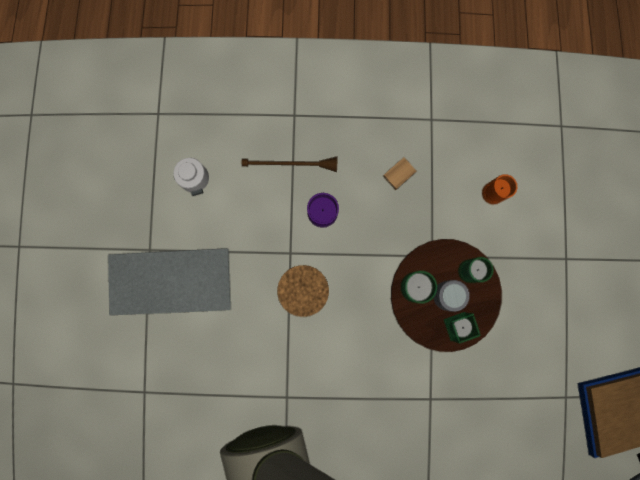

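View pics/side0.png

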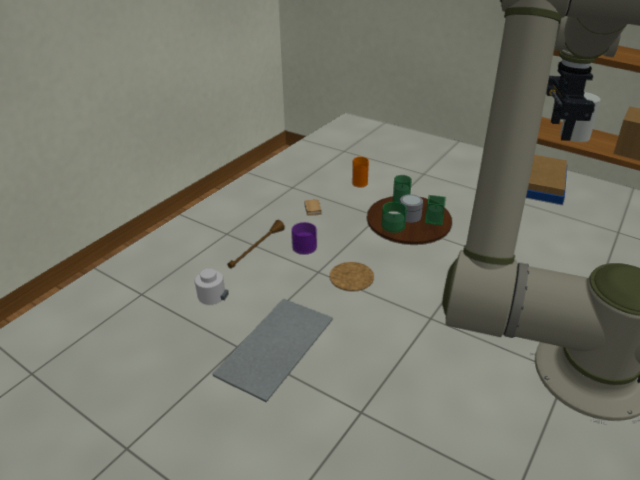

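The top view shows:
- Board at (446,295), with glass_low (green) at (419,287), glass_tall (green) at (479,269), glass_square at (463,328) and the tin at (454,296).
- Tray at (170,281) and coaster at (303,290).
- Look-alikes to avoid: purple low glass at (322,210) and orange tall glass at (499,189).
- Bystanders: dispenser (190,175), snuffer (290,163), matchbox (400,173).

I'm choosing the three green glasses on the board. Next is a close crop.

```bash
python3 - <<'E'
from h import *
import pickle
c=pickle.load(open("top0.pkl","rb"));im=c["image"][:,:,::-1]
k=cv2.resize(im[235:355,380:510],None,fx=5,fy=5,interpolation=cv2.INTER_CUBIC)
for i in range(0,130,10): cv2.putText(k,str(380+i),(i*5,10),0,.35,(255,255,255));cv2.line(k,(i*5,12),(i*5,18),(255,255,255))
for i in range(0,120,10): cv2.putText(k,str(235+i),(0,i*5+4),0,.35,(255,255,255));cv2.line(k,(26,i*5),(32,i*5),(255,255,255))
cv2.imwrite("pics/crop0.png",k)
for n,uv,z in [("board",(446,295),.012),("coaster",(303,290.5),.006),("low",(419,287),.066),("tall",(479,269),.088),("sq",(463,327),.072),("tin",(454,296),.062)]+[("tray",u,.008) for u in[(108,254),(229,249),(231,308),(110,315)]]: print(n,np.round(p2w(c,uv,z),4))
E
```

```text
board [ 0.5253 -0.267   0.012 ]
coaster [0.5287 0.0091 0.006 ]
low [ 0.5392 -0.2032  0.066 ]
tall [ 0.5731 -0.3083  0.088 ]
sq [ 0.468  -0.2839  0.072 ]
tin [ 0.5239 -0.2694  0.062 ]
tray [0.5895 0.3945 0.008 ]
tray [0.6051 0.1542 0.008 ]
tray [0.4918 0.1463 0.008 ]
tray [0.4706 0.3845 0.008 ]
```

View pics/crop0.png

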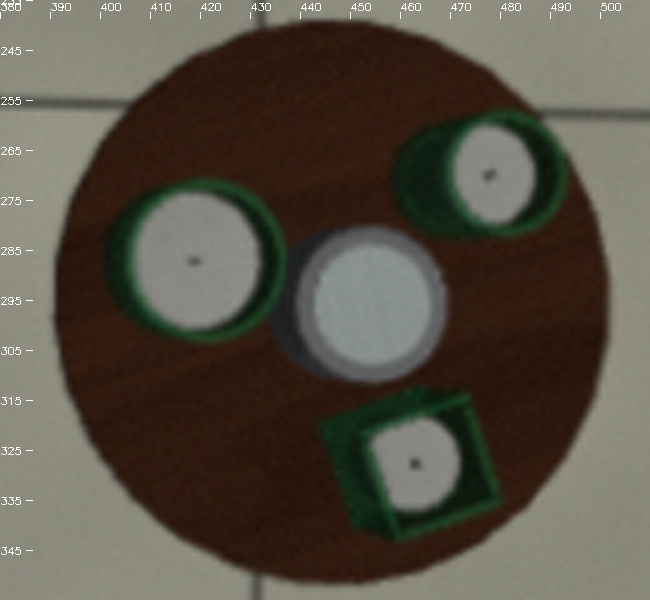

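```bash
cat > plan.py <<'E'
import sys
from h import *
from scipy.spatial.transform import Rotation as R
# usage: plan.py x y z jaw_dir_deg : remaining move in tool axes (cm, deg)
x,y,z,a=map(float,sys.argv[1:5]); s=read_state(); r=R.from_rotvec(s["ee_rot"]); p=np.array(s["position"])
j=np.radians(a); Y=np.array([np.cos(j),np.sin(j),0]); 
if Y@r.as_matrix()[:,1]<0: Y=-Y
Z=np.array([0,0,-1.]); X=np.cross(Y,Z); G=R.from_matrix(np.stack([X,Y,Z],1))
print("t",round(s["t"],2),"pos",np.round(p,4),"w",round(s["width"],3),"F",np.round(s["contact_force"],1),"j6",round(s["joints"][5],2))
print("turn deg",np.round((r.inv()*G).as_rotvec(degrees=True),2),"| shift cm now-axes",np.round(r.inv().apply(np.array([x,y,z])-p)*100,2),"| after turn",np.round(G.inv().apply(np.array([x,y,z])-p)*100,2))
E
python3 - <<'E'
from h import *
import pickle
c=pickle.load(open("top0.pkl","rb"));im=c["image"][:,:,::-1].copy()
g=lambda a,b:(380+a/5,235+b/5)
P={n:p2w(c,g(*u),z) for n,u,z in [("board",(331.5,302),.012),("low",(205,260),.066),("tall",(504,172),.088),("tin",(371.5,304),.062),("sq",(433,467),.072)]}
b=P["board"]
for n,v in P.items():
    d=v-b; print(n,np.round(v,4),"r",round(np.hypot(*d[:2])*1e3,1),"ang",round(np.degrees(np.arctan2(d[1],d[0])),1))
for q in [((362,432),(470,395)),((470,395),(500,500)),((500,500),(400,542)),((362,432),(400,542))]:
    d=p2w(c,g(*q[1]),.072)-p2w(c,g(*q[0]),.072);print(round(np.degrees(np.arctan2(d[1],d[0]))%90,1),np.linalg.norm(d))
def circ(p,r,z): t=np.linspace(0,2*np.pi,60);return np.c_[p[0]+r*np.cos(t),p[1]+r*np.sin(t),0*t+z]
k=cv2.resize(im[235:355,380:510],None,fx=5,fy=5,interpolation=cv2.INTER_CUBIC)
def dr(Q,col): cv2.polylines(k,[np.int32((w2p(c,Q)-[380,235])*5)],True,col,1)
dr(circ(b,.11,.012),(0,255,255))
for n,r,h in [("low",.03,.054),("tall",.023,.076),("tin",.029,.05)]: dr(circ(P[n],r,.012),(255,255,0));dr(circ(P[n],r,.012+h),(0,0,255))
a=np.radians(17+45+90*np.arange(4));
for z,col in((.012,(255,255,0)),(.072,(0,0,255))): dr(np.c_[P["sq"][0]+.0311*np.cos(a),P["sq"][1]+.0311*np.sin(a),0*a+z],col)
cv2.imwrite("pics/crop1.png",k)
E
python3 plan.py 0.54 -0.203 .2 168
```

```text
board [ 0.5245 -0.2676  0.012 ] r 0.0 ang 0.0
low [ 0.5393 -0.2069  0.066 ] r 62.5 ang 76.3
tall [ 0.5725 -0.3117  0.088 ] r 65.1 ang -42.6
tin [ 0.5242 -0.2699  0.062 ] r 2.3 ang -97.1
sq [ 0.4655 -0.2906  0.072 ] r 63.3 ang -158.7
19.0 0.0424207222447279
16.9 0.03973111113290557
22.5 0.0402161409054098
20.1 0.04219384170024498
t 0.1 pos [ 0.2484 -0.4904  0.2382] w 1.001 F [-0.8 -0.8  0. ] j6 -0.22
turn deg [-6.000e-02 -5.000e-02 -5.114e+01] | shift cm now-axes [ 39.   -12.47   3.85] | after turn [34.18 22.54  3.82]
```

View pics/crop1.png

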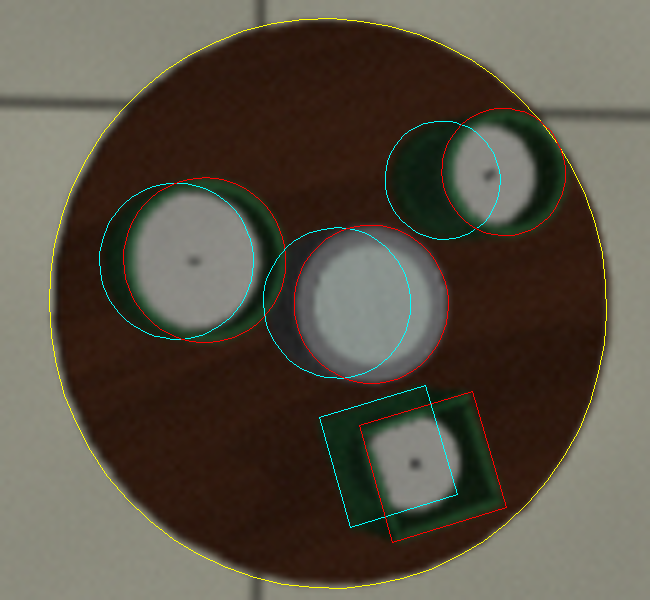

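The overlay fits: rims and bases agree to about 1 px. Next I turn, then go above glass_low.

```bash
python3 -m pendant '[{"hand":-0.7,"wz":-8.5},{"hand":-0.7,"wz":-8.5},{"hand":-0.7,"wz":-8.5},{"hand":-0.7,"wz":-8.5},{"hand":-0.7,"wz":-8.5}]' 25 && python3 -m pendant '[{"hand":-0.7,"wz":-8.5},{"hand":-0.7},{"hand":-0.7}]'; python3 plan.py .539 -.206 .15 167
```

```text
t 0.1 pos [ 0.2484 -0.4904  0.2382] w 1.001 F [-0.8 -0.8  0. ] j6 -0.22
turn deg [-6.000e-02 -5.000e-02 -5.014e+01] | shift cm now-axes [ 38.77 -12.24   8.85] | after turn [34.25 21.91  8.82]schema error: expected keys hand, tx, ty, tz, wx, wy, wz
```

```bash
python3 -m pendant '[{"hand":-0.7,"tx":0,"ty":0,"tz":0,"wx":0,"wy":0,"wz":-8.3},{"hand":-0.7,"tx":0,"ty":0,"tz":0,"wx":0,"wy":0,"wz":-8.3},{"hand":-0.7,"tx":0,"ty":0,"tz":0,"wx":0,"wy":0,"wz":-8.3},{"hand":-0.7,"tx":0,"ty":0,"tz":0,"wx":0,"wy":0,"wz":-8.3},{"hand":-0.7,"tx":0,"ty":0,"tz":0,"wx":0,"wy":0,"wz":-8.3}]' 25 && python3 -m pendant '[{"hand":-0.7,"tx":0,"ty":0,"tz":0,"wx":0,"wy":0,"wz":-8.3},{"hand":-0.7,"tx":0,"ty":0,"tz":0,"wx":0,"wy":0,"wz":0},{"hand":-0.7,"tx":0,"ty":0,"tz":0,"wx":0,"wy":0,"wz":0}]'; python3 plan.py .539 -.206 .15 167
```

```text
t: 0.6
position: [0.2484, -0.4905, 0.2384]
ee_rot: [-2.593, -1.772, -0.0]
contact_force: [-0.4, 0.3, -0.5]
width: 0.849
t: 0.9
position: [0.2485, -0.4906, 0.2385]
ee_rot: [-2.468, -1.943, -0.0]
contact_force: [-0.2, -0.6, 0.4]
width: 0.848
t 0.9 pos [ 0.2485 -0.4906  0.2385] w 0.848 F [-0.2 -0.6  0.4] j6 -1.08
turn deg [-0.01 -0.03 -0.56] | shift cm now-axes [34.47 21.57  8.86] | after turn [34.26 21.91  8.85]
```

```bash
python3 -m pendant '[{"hand":-0.7,"tx":1.5,"ty":1.0,"tz":0,"wx":0,"wy":0,"wz":-0.6},{"hand":-0.7,"tx":3.5,"ty":2.2,"tz":0,"wx":0,"wy":0,"wz":0},{"hand":-0.7,"tx":3.5,"ty":2.2,"tz":0,"wx":0,"wy":0,"wz":0},{"hand":-0.7,"tx":3.5,"ty":2.2,"tz":0,"wx":0,"wy":0,"wz":0},{"hand":-0.7,"tx":3.5,"ty":2.2,"tz":0,"wx":0,"wy":0,"wz":0}]' && python3 -m pendant '[{"hand":-0.7,"tx":3.5,"ty":2.2,"tz":0,"wx":0,"wy":0,"wz":0},{"hand":-0.7,"tx":3.5,"ty":2.2,"tz":0,"wx":0,"wy":0,"wz":0},{"hand":-0.7,"tx":3.5,"ty":2.2,"tz":0,"wx":0,"wy":0,"wz":0},{"hand":-0.7,"tx":3.5,"ty":2.2,"tz":2,"wx":0,"wy":0,"wz":0},{"hand":-0.7,"tx":3.5,"ty":2.2,"tz":2,"wx":0,"wy":0,"wz":0}]' && python3 -m pendant '[{"hand":-0.7,"tx":1.3,"ty":1.1,"tz":2,"wx":0,"wy":0,"wz":0},{"hand":-0.7,"tx":0,"ty":0,"tz":2.8,"wx":0,"wy":0,"wz":0},{"hand":-0.7,"tx":0,"ty":0,"tz":0,"wx":0,"wy":0,"wz":0},{"hand":-0.7,"tx":0,"ty":0,"tz":0,"wx":0,"wy":0,"wz":0}]'; python3 plan.py .539 -.206 .034 167; python3 -c '
from h import *
cam("side","pics/s1.png");c=cam("top","pics/t1.png")
a=cv2.imread("pics/s1.png")[130:280,300:500];b=cv2.imread("pics/t1.png")[220:370,360:560]
cv2.imwrite("pics/v1.png",cv2.resize(np.vstack([a,b]),None,fx=2,fy=2))'
```

```text
t: 1.4
position: [0.3798, -0.3588, 0.2389]
ee_rot: [2.456, 1.959, 0.0]
contact_force: [0.5, -0.6, 0.2]
width: 0.85
t: 1.9
position: [0.5256, -0.2122, 0.1987]
ee_rot: [2.454, 1.959, 0.001]
contact_force: [0.3, -2.1, 0.4]
width: 0.848
t: 2.3
position: [0.5379, -0.204, 0.1513]
ee_rot: [-2.455, -1.96, 0.0]
contact_force: [0.4, 0.1, 0.7]
width: 0.848
t 2.3 pos [ 0.5379 -0.204   0.1513] w 0.848 F [0.4 0.1 0.7] j6 -0.35
turn deg [-0.01 -0.01  0.23] | shift cm now-axes [-0.18  0.15 11.73] | after turn [-0.17  0.15 11.73]
```

View pics/v1.png

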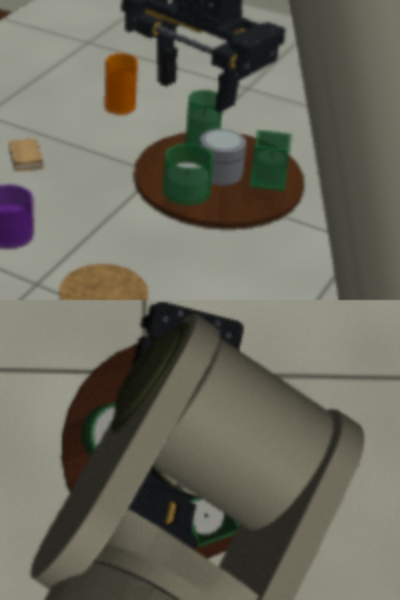

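The side crop shows the fingers above glass_low, with its rim centre at about side pixel (393.5,210) and the tin top at about (411.5,200). I'll cross-check these with the projection.

```bash
python3 -c '
from h import *
import pickle
c=pickle.load(open("side0.pkl","rb"))
print(w2p(c,[(.539,-.206,.066),(.524,-.269,.062),(.5245,-.2676,.012)]))
print(p2w(c,(393.5,210),.066),p2w(c,(411.5,200),.062))'
```

```text
[[394.16479134 207.87177039]
 [411.03119597 199.92320103]
 [408.95829551 216.85080922]]
[ 0.5357767  -0.19641028  0.066     ] [ 0.52284643 -0.26931568  0.062     ]
```

```bash
python3 -m pendant '[{"hand":-0.7,"tx":-0.1,"ty":0.15,"tz":3,"wx":0,"wy":0,"wz":0.2},{"hand":-0.7,"tx":0,"ty":0,"tz":3,"wx":0,"wy":0,"wz":0},{"hand":-0.7,"tx":0,"ty":0,"tz":3,"wx":0,"wy":0,"wz":0},{"hand":-0.7,"tx":0,"ty":0,"tz":2,"wx":0,"wy":0,"wz":0},{"hand":-0.7,"tx":0,"ty":0,"tz":0.6,"wx":0,"wy":0,"wz":0}]' && python3 -m pendant '[{"hand":-0.7,"tx":0,"ty":0,"tz":0,"wx":0,"wy":0,"wz":0},{"hand":-0.4,"tx":0,"ty":0,"tz":0,"wx":0,"wy":0,"wz":0},{"hand":-0.2,"tx":0,"ty":0,"tz":0,"wx":0,"wy":0,"wz":0},{"hand":0.3,"tx":0,"ty":0,"tz":0,"wx":0,"wy":0,"wz":0},{"hand":0.3,"tx":0,"ty":0,"tz":0,"wx":0,"wy":0,"wz":0}]' 25;  python3 -m pendant '[{"hand":0.3,"tx":0,"ty":0,"tz":0,"wx":0,"wy":0,"wz":0},{"hand":0.3,"tx":0,"ty":0,"tz":0,"wx":0,"wy":0,"wz":0}]'; python3 plan.py .539 -.206 .15 167;
```

```text
t: 2.9
position: [0.5387, -0.206, 0.0341]
ee_rot: [-2.458, -1.955, 0.001]
contact_force: [0.2, -0.6, -0.1]
width: 0.848
t: 3.4
position: [0.5398, -0.2063, 0.0361]
ee_rot: [2.456, 1.955, 0.001]
contact_force: [-1.1, 0.1, 7.1]
width: 0.665
t: 3.6
position: [0.5397, -0.2062, 0.0361]
ee_rot: [2.456, 1.955, 0.001]
contact_force: [-1.1, -0.7, 6.9]
width: 0.666
t 3.6 pos [ 0.5397 -0.2062  0.0361] w 0.666 F [-1.1 -0.7  6.9] j6 -0.34
turn deg [0.14 0.06 0.06] | shift cm now-axes [ -0.    -0.05 -11.39] | after turn [ 1.000e-02 -8.000e-02 -1.139e+01]
```

```bash
python3 -m pendant '[{"hand":0.3,"tx":0,"ty":0,"tz":-1,"wx":0,"wy":0,"wz":0},{"hand":0.3,"tx":0,"ty":0,"tz":-2,"wx":0,"wy":0,"wz":0},{"hand":0.3,"tx":0,"ty":0,"tz":-3,"wx":0,"wy":0,"wz":0},{"hand":0.3,"tx":0,"ty":0,"tz":-3,"wx":0,"wy":0,"wz":0},{"hand":0.3,"tx":0,"ty":0,"tz":-2.4,"wx":0,"wy":0,"wz":0}]' && python3 -m pendant '[{"hand":0.3,"tx":0,"ty":0,"tz":0,"wx":0,"wy":0,"wz":0},{"hand":0.3,"tx":0,"ty":0,"tz":0,"wx":0,"wy":0,"wz":0}]' ;python3 plan.py .5445 .192 .033 167; python3 -c '
from h import *
cam("side","pics/s2.png")
a=cv2.imread("pics/s2.png")[100:300,300:500]
cv2.imwrite("pics/v2.png",cv2.resize(a,None,fx=2,fy=2))'
```

```text
t: 4.1
position: [0.5391, -0.2058, 0.151]
ee_rot: [2.457, 1.956, 0.001]
contact_force: [-0.3, -0.6, -1.7]
width: 0.663
t: 4.3
position: [0.5388, -0.2056, 0.1485]
ee_rot: [-2.457, -1.957, 0.0]
contact_force: [0.4, 0.5, -2.7]
width: 0.66
t 4.3 pos [ 0.5388 -0.2056  0.1485] w 0.66 F [ 0.4  0.5 -2.7] j6 -0.34
turn deg [-0.02 -0.01  0.06] | shift cm now-axes [38.88 -8.34 11.56] | after turn [38.87 -8.38 11.55]
```

View pics/v2.png

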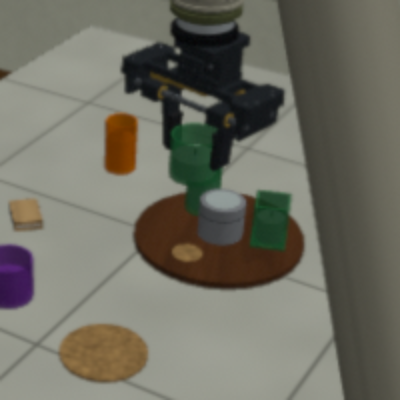

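```bash
python3 -m pendant '[{"hand":0.3,"tx":1.5,"ty":-0.3,"tz":0,"wx":0,"wy":0,"wz":0},{"hand":0.3,"tx":3,"ty":-0.65,"tz":0,"wx":0,"wy":0,"wz":0},{"hand":0.3,"tx":3.5,"ty":-0.75,"tz":0,"wx":0,"wy":0,"wz":0},{"hand":0.3,"tx":3.5,"ty":-0.75,"tz":0,"wx":0,"wy":0,"wz":0},{"hand":0.3,"tx":3.5,"ty":-0.75,"tz":0,"wx":0,"wy":0,"wz":0}]' && python3 -m pendant '[{"hand":0.3,"tx":3.5,"ty":-0.75,"tz":0,"wx":0,"wy":0,"wz":0},{"hand":0.3,"tx":3.5,"ty":-0.75,"tz":0,"wx":0,"wy":0,"wz":0},{"hand":0.3,"tx":3.5,"ty":-0.75,"tz":0,"wx":0,"wy":0,"wz":0},{"hand":0.3,"tx":3.5,"ty":-0.75,"tz":0,"wx":0,"wy":0,"wz":0},{"hand":0.3,"tx":3.5,"ty":-0.75,"tz":0,"wx":0,"wy":0,"wz":0}]' &&  python3 -m pendant '[{"hand":0.3,"tx":3,"ty":-0.65,"tz":0,"wx":0,"wy":0,"wz":0},{"hand":0.3,"tx":2.4,"ty":-0.5,"tz":0,"wx":0,"wy":0,"wz":0},{"hand":0.3,"tx":1,"ty":-0.3,"tz":0,"wx":0,"wy":0,"wz":0},{"hand":0.3,"tx":0,"ty":0,"tz":0,"wx":0,"wy":0,"wz":0},{"hand":0.3,"tx":0,"ty":0,"tz":0,"wx":0,"wy":0,"wz":0}]'; python3 plan.py .5445 .192 .033 167; python3 -c '
from h import *
cam("side","pics/s3.png");cam("top","pics/t3.png")
a=cv2.imread("pics/s3.png")[180:430,180:430];b=cv2.imread("pics/t3.png")[230:360,380:520]
cv2.imwrite("pics/v3.png",np.hstack([cv2.resize(a,(400,400)),cv2.resize(b,(400,400))]))'
```

```text
t: 4.85
position: [0.5406, -0.05, 0.1477]
ee_rot: [-2.456, -1.956, 0.002]
contact_force: [0.5, 0.3, -2.0]
width: 0.663
t: 5.35
position: [0.543, 0.1289, 0.1477]
ee_rot: [-2.456, -1.957, 0.003]
contact_force: [0.0, -0.6, -2.1]
width: 0.664
t: 5.85
position: [0.544, 0.1916, 0.1483]
ee_rot: [-2.457, -1.957, 0.002]
contact_force: [-0.1, 0.4, -1.5]
width: 0.661
t 5.85 pos [0.544  0.1916 0.1483] w 0.661 F [-0.1  0.4 -1.5] j6 0.36
turn deg [-0.05  0.04  0.05] | shift cm now-axes [ 0.06  0.05 11.53] | after turn [ 0.05  0.04 11.53]
```

View pics/v3.png

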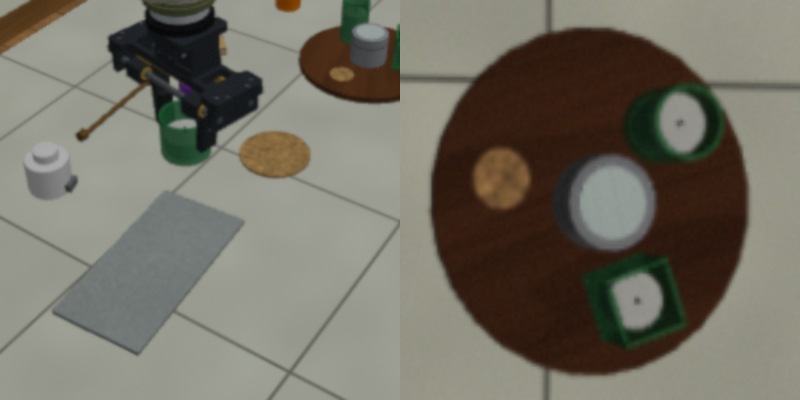

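glass_low is held upright over the near end of the tray. On the board, the freed inlay shows at top pixel (415.7,287.9). I'll lower and release.

```bash
python3 -m pendant '[{"hand":0.3,"tx":0,"ty":0,"tz":2.5,"wx":0,"wy":0,"wz":0},{"hand":0.3,"tx":0,"ty":0,"tz":3,"wx":0,"wy":0,"wz":0},{"hand":0.3,"tx":0,"ty":0,"tz":3,"wx":0,"wy":0,"wz":0},{"hand":0.3,"tx":0,"ty":0,"tz":1.6,"wx":0,"wy":0,"wz":0},{"hand":0.3,"tx":0,"ty":0,"tz":0.8,"wx":0,"wy":0,"wz":0}]' && python3 -m pendant '[{"hand":0.3,"tx":0,"ty":0,"tz":0.3,"wx":0,"wy":0,"wz":0},{"hand":0.3,"tx":0,"ty":0,"tz":0.2,"wx":0,"wy":0,"wz":0},{"hand":0.3,"tx":0,"ty":0,"tz":0.2,"wx":0,"wy":0,"wz":0},{"hand":0.3,"tx":0,"ty":0,"tz":0,"wx":0,"wy":0,"wz":0}]'; python3 plan.py .5445 .192 .033 167; python3 -c '
from h import *
import pickle
c=pickle.load(open("top0.pkl","rb"))
print(p2w(c,(415.7,287.85),.012),p2w(c,(446.5,295.3),.012))'
```

```text
t: 6.45
position: [0.5439, 0.191, 0.0383]
ee_rot: [-2.458, -1.954, 0.003]
contact_force: [-0.6, 0.3, -2.0]
width: 0.663
t: 6.85
position: [0.5446, 0.1921, 0.0332]
ee_rot: [2.457, 1.957, 0.001]
contact_force: [-0.7, 0.2, -1.4]
width: 0.67
t 6.85 pos [0.5446 0.1921 0.0332] w 0.67 F [-0.7  0.2 -1.4] j6 0.36
turn deg [ 0.05 -0.02  0.06] | shift cm now-axes [-0.01 -0.    0.02] | after turn [-0.01 -0.    0.02]
[ 0.5380818  -0.20759617  0.012     ] [ 0.52472213 -0.26801128  0.012     ]
```

```bash
python3 -m pendant '[{"hand":0.3,"tx":0,"ty":0,"tz":0.15,"wx":0,"wy":0,"wz":0},{"hand":0.3,"tx":0,"ty":0,"tz":0,"wx":0,"wy":0,"wz":0},{"hand":0.3,"tx":0,"ty":0,"tz":0,"wx":0,"wy":0,"wz":0}]'
```

```text
t: 7.15
position: [0.5447, 0.1922, 0.0321]
ee_rot: [2.457, 1.957, 0.002]
contact_force: [-1.6, -0.2, 6.3]
width: 0.662
```

```bash
python3 -m pendant '[{"hand":-0.1,"tx":0,"ty":0,"tz":0,"wx":0,"wy":0,"wz":0},{"hand":-0.7,"tx":0,"ty":0,"tz":0,"wx":0,"wy":0,"wz":0},{"hand":-0.7,"tx":0,"ty":0,"tz":0,"wx":0,"wy":0,"wz":0},{"hand":-0.7,"tx":0,"ty":0,"tz":-1,"wx":0,"wy":0,"wz":0},{"hand":-0.7,"tx":0,"ty":0,"tz":-3,"wx":0,"wy":0,"wz":0}]' && python3 -m pendant '[{"hand":-0.7,"tx":0,"ty":0,"tz":-4,"wx":0,"wy":0,"wz":0},{"hand":-0.7,"tx":0,"ty":0,"tz":-3.8,"wx":0,"wy":0,"wz":0},{"hand":-0.7,"tx":0,"ty":0,"tz":0,"wx":0,"wy":0,"wz":0}]'; python3 plan.py .572 -.311 .15 48
```

```text
t: 7.65
position: [0.5432, 0.1919, 0.0701]
ee_rot: [-2.456, -1.955, 0.007]
contact_force: [0.2, -0.1, 0.0]
width: 0.846
t: 7.95
position: [0.5464, 0.1925, 0.155]
ee_rot: [2.453, 1.954, 0.014]
contact_force: [-0.6, -0.3, 0.0]
width: 0.852
t 7.95 pos [0.5464 0.1925 0.155 ] w 0.852 F [-0.6 -0.3  0. ] j6 0.36
turn deg [  0.6    0.1  -60.93] | shift cm now-axes [-48.5   13.76   0.45] | after turn [-35.59 -35.7    0.5 ]
```

```bash
python3 -m pendant '[{"hand":-0.5,"tx":0,"ty":0,"tz":0,"wx":0,"wy":0,"wz":-8.5},{"hand":-0.5,"tx":0,"ty":0,"tz":0,"wx":0,"wy":0,"wz":-8.5},{"hand":-0.5,"tx":0,"ty":0,"tz":0,"wx":0,"wy":0,"wz":-8.5},{"hand":-0.5,"tx":0,"ty":0,"tz":0,"wx":0,"wy":0,"wz":-8.5},{"hand":-0.5,"tx":0,"ty":0,"tz":0,"wx":0,"wy":0,"wz":-8.5}]' >/dev/null&& python3 -m pendant '[{"hand":-0.5,"tx":0,"ty":0,"tz":0,"wx":0,"wy":0,"wz":-8.5},{"hand":-0.5,"tx":0,"ty":0,"tz":0,"wx":0,"wy":0,"wz":-8.5},{"hand":-0.5,"tx":0,"ty":0,"tz":0,"wx":0,"wy":0,"wz":-1.4},{"hand":-0.5,"tx":-1.6,"ty":-1.6,"tz":0,"wx":0,"wy":0,"wz":0},{"hand":-0.5,"tx":-2.8,"ty":-2.8,"tz":0,"wx":0,"wy":0,"wz":0}]' && python3 -m pendant '[{"hand":-0.5,"tx":-2.8,"ty":-2.8,"tz":0,"wx":0,"wy":0,"wz":0},{"hand":-0.5,"tx":-2.8,"ty":-2.8,"tz":0,"wx":0,"wy":0,"wz":0},{"hand":-0.5,"tx":-2.8,"ty":-2.8,"tz":0,"wx":0,"wy":0,"wz":0},{"hand":-0.5,"tx":-2.8,"ty":-2.8,"tz":0,"wx":0,"wy":0,"wz":0},{"hand":-0.5,"tx":-2.8,"ty":-2.8,"tz":0,"wx":0,"wy":0,"wz":0}]' && python3 -m pendant '[{"hand":-0.5,"tx":-2.8,"ty":-2.8,"tz":0,"wx":0,"wy":0,"wz":0},{"hand":-0.5,"tx":-2.8,"ty":-2.8,"tz":0,"wx":0,"wy":0,"wz":0},{"hand":-0.5,"tx":-2.8,"ty":-2.8,"tz":0,"wx":0,"wy":0,"wz":0},{"hand":-0.5,"tx":-2.8,"ty":-2.8,"tz":0,"wx":0,"wy":0,"wz":0},{"hand":-0.5,"tx":-2.8,"ty":-2.8,"tz":0,"wx":0,"wy":0,"wz":0}]' && python3 -m pendant '[{"hand":-0.5,"tx":-2,"ty":-2,"tz":0,"wx":0,"wy":0,"wz":0},{"hand":-0.5,"tx":-1,"ty":-1,"tz":0,"wx":0,"wy":0,"wz":0},{"hand":-0.5,"tx":0,"ty":0,"tz":0,"wx":0,"wy":0,"wz":0},{"hand":-0.5,"tx":0,"ty":0,"tz":0,"wx":0,"wy":0,"wz":0}]'; python3 plan.py .572 -.311 .042 48
```

```text
t: 8.95
position: [0.5472, 0.1308, 0.1491]
ee_rot: [-1.127, -2.932, -0.0]
contact_force: [1.3, -0.7, 0.0]
width: 0.754
t: 9.45
position: [0.5576, -0.0693, 0.1492]
ee_rot: [-1.132, -2.93, -0.0]
contact_force: [0.5, 0.4, 0.2]
width: 0.75
t: 9.95
position: [0.5677, -0.2671, 0.1491]
ee_rot: [-1.132, -2.93, -0.0]
contact_force: [1.2, -0.1, 0.2]
width: 0.747
t: 10.35
position: [0.5702, -0.3067, 0.1491]
ee_rot: [-1.127, -2.932, -0.001]
contact_force: [0.3, 0.2, -0.1]
width: 0.748
t 10.35 pos [ 0.5702 -0.3067  0.1491] w 0.748 F [ 0.3  0.2 -0.1] j6 -1.51
turn deg [ 0.02 -0.05 -0.06] | shift cm now-axes [-0.43 -0.2  10.71] | after turn [-0.42 -0.2  10.71]
```

```bash
python3 -m pendant '[{"hand":-0.5,"tx":-0.42,"ty":-0.2,"tz":1,"wx":0,"wy":0,"wz":0},{"hand":-0.5,"tx":0,"ty":0,"tz":3,"wx":0,"wy":0,"wz":0},{"hand":-0.5,"tx":0,"ty":0,"tz":3,"wx":0,"wy":0,"wz":0},{"hand":-0.5,"tx":0,"ty":0,"tz":2.5,"wx":0,"wy":0,"wz":0},{"hand":-0.5,"tx":0,"ty":0,"tz":1.2,"wx":0,"wy":0,"wz":0}]' && python3 -m pendant '[{"hand":-0.5,"tx":0,"ty":0,"tz":0,"wx":0,"wy":0,"wz":0},{"hand":-0.25,"tx":0,"ty":0,"tz":0,"wx":0,"wy":0,"wz":0},{"hand":0.1,"tx":0,"ty":0,"tz":0,"wx":0,"wy":0,"wz":0},{"hand":0.5,"tx":0,"ty":0,"tz":0,"wx":0,"wy":0,"wz":0},{"hand":0.5,"tx":0,"ty":0,"tz":0,"wx":0,"wy":0,"wz":0}]' 25;  python3 -m pendant '[{"hand":0.5,"tx":0,"ty":0,"tz":0,"wx":0,"wy":0,"wz":0},{"hand":0.5,"tx":0,"ty":0,"tz":0,"wx":0,"wy":0,"wz":0}]'; python3 plan.py .539 .270 .15 48
```

```text
t: 10.85
position: [0.5713, -0.3105, 0.0395]
ee_rot: [-1.124, -2.93, -0.002]
contact_force: [-0.4, 1.2, -0.7]
width: 0.747
t: 11.35
position: [0.5726, -0.3124, 0.0436]
ee_rot: [1.126, 2.93, -0.001]
contact_force: [0.3, 1.3, 5.5]
width: 0.516
t: 11.55
position: [0.5725, -0.3124, 0.0436]
ee_rot: [1.126, 2.93, -0.001]
contact_force: [-0.3, 1.4, 5.9]
width: 0.516
t 11.55 pos [ 0.5725 -0.3124  0.0436] w 0.516 F [-0.3  1.4  5.9] j6 -1.52
turn deg [ 0.02  0.13 -0.04] | shift cm now-axes [ 41.46  41.01 -10.72] | after turn [ 41.46  41.03 -10.64]
```

```bash
python3 -m pendant '[{"hand":0.5,"tx":0,"ty":0,"tz":-1,"wx":0,"wy":0,"wz":0},{"hand":0.5,"tx":0,"ty":0,"tz":-2,"wx":0,"wy":0,"wz":0},{"hand":0.5,"tx":0,"ty":0,"tz":-3,"wx":0,"wy":0,"wz":0},{"hand":0.5,"tx":0,"ty":0,"tz":-3,"wx":0,"wy":0,"wz":0},{"hand":0.5,"tx":0,"ty":0,"tz":-2,"wx":0,"wy":0,"wz":0}]' && python3 -m pendant '[{"hand":0.5,"tx":0,"ty":0,"tz":0,"wx":0,"wy":0,"wz":0},{"hand":0.5,"tx":1.2,"ty":1.2,"tz":0,"wx":0,"wy":0,"wz":0},{"hand":0.5,"tx":2.5,"ty":2.5,"tz":0,"wx":0,"wy":0,"wz":0},{"hand":0.5,"tx":2.8,"ty":2.8,"tz":0,"wx":0,"wy":0,"wz":0},{"hand":0.5,"tx":2.8,"ty":2.8,"tz":0,"wx":0,"wy":0,"wz":0}]' && python3 -m pendant '[{"hand":0.5,"tx":2.8,"ty":2.8,"tz":0,"wx":0,"wy":0,"wz":0},{"hand":0.5,"tx":2.8,"ty":2.8,"tz":0,"wx":0,"wy":0,"wz":0},{"hand":0.5,"tx":2.8,"ty":2.8,"tz":0,"wx":0,"wy":0,"wz":0},{"hand":0.5,"tx":2.8,"ty":2.8,"tz":0,"wx":0,"wy":0,"wz":0},{"hand":0.5,"tx":2.8,"ty":2.8,"tz":0,"wx":0,"wy":0,"wz":0}]' && python3 -m pendant '[{"hand":0.5,"tx":2.8,"ty":2.8,"tz":0,"wx":0,"wy":0,"wz":0},{"hand":0.5,"tx":2.8,"ty":2.8,"tz":0,"wx":0,"wy":0,"wz":0},{"hand":0.5,"tx":2.8,"ty":2.8,"tz":0,"wx":0,"wy":0,"wz":0},{"hand":0.5,"tx":2.8,"ty":2.8,"tz":0,"wx":0,"wy":0,"wz":0},{"hand":0.5,"tx":2.8,"ty":2.8,"tz":0,"wx":0,"wy":0,"wz":0}]' && python3 -m pendant '[{"hand":0.5,"tx":2.4,"ty":2.2,"tz":0,"wx":0,"wy":0,"wz":0},{"hand":0.5,"tx":1.2,"ty":1,"tz":0,"wx":0,"wy":0,"wz":0},{"hand":0.5,"tx":0,"ty":0,"tz":0,"wx":0,"wy":0,"wz":0},{"hand":0.5,"tx":0,"ty":0,"tz":0,"wx":0,"wy":0,"wz":0}]'; python3 plan.py .539 .270 .0396 48
```

```text
t: 12.05
position: [0.5721, -0.3124, 0.1549]
ee_rot: [1.126, 2.931, -0.001]
contact_force: [0.4, -0.1, -1.3]
width: 0.52
t: 12.55
position: [0.5639, -0.1781, 0.1503]
ee_rot: [-1.126, -2.929, -0.001]
contact_force: [0.6, -0.9, -2.0]
width: 0.518
t: 13.05
position: [0.5532, 0.0196, 0.1506]
ee_rot: [-1.125, -2.929, 0.001]
contact_force: [0.0, 0.3, -2.4]
width: 0.517
t: 13.55
position: [0.5427, 0.2169, 0.1505]
ee_rot: [-1.125, -2.93, 0.003]
contact_force: [0.4, 0.1, -2.8]
width: 0.518
t: 13.95
position: [0.5389, 0.2619, 0.1515]
ee_rot: [-1.126, -2.932, 0.002]
contact_force: [0.3, -0.1, -1.0]
width: 0.518
t 13.95 pos [0.5389 0.2619 0.1515] w 0.518 F [ 0.3 -0.1 -1. ] j6 -0.58
turn deg [-0.09 -0.03 -0.03] | shift cm now-axes [ 0.53  0.63 11.19] | after turn [ 0.53  0.61 11.19]
```

```bash
python3 -m pendant '[{"hand":0.5,"tx":0.53,"ty":0.6,"tz":1,"wx":0,"wy":0,"wz":0},{"hand":0.5,"tx":0,"ty":0,"tz":3,"wx":0,"wy":0,"wz":0},{"hand":0.5,"tx":0,"ty":0,"tz":3,"wx":0,"wy":0,"wz":0},{"hand":0.5,"tx":0,"ty":0,"tz":2.2,"wx":0,"wy":0,"wz":0},{"hand":0.5,"tx":0,"ty":0,"tz":1,"wx":0,"wy":0,"wz":0}]' && python3 -m pendant '[{"hand":0.5,"tx":0,"ty":0,"tz":0.6,"wx":0,"wy":0,"wz":0},{"hand":0.5,"tx":0,"ty":0,"tz":0.3,"wx":0,"wy":0,"wz":0},{"hand":0.5,"tx":0,"ty":0,"tz":0.2,"wx":0,"wy":0,"wz":0},{"hand":0.5,"tx":0,"ty":0,"tz":0,"wx":0,"wy":0,"wz":0}]'; python3 plan.py .539 .270 .0396 48
```

```text
t: 14.45
position: [0.5386, 0.2694, 0.0476]
ee_rot: [-1.128, -2.929, 0.004]
contact_force: [0.2, 0.2, -1.1]
width: 0.513
t: 14.85
position: [0.5399, 0.2706, 0.0398]
ee_rot: [1.127, 2.932, 0.001]
contact_force: [-0.3, -1.1, -1.7]
width: 0.518
t 14.85 pos [0.5399 0.2706 0.0398] w 0.518 F [-0.3 -1.1 -1.7] j6 -0.57
turn deg [ 0.06  0.04 -0.04] | shift cm now-axes [ 0.02 -0.1   0.02] | after turn [ 0.02 -0.1   0.02]
```

```bash
python3 -m pendant '[{"hand":0.5,"tx":0,"ty":0,"tz":0.15,"wx":0,"wy":0,"wz":0},{"hand":0.5,"tx":0,"ty":0,"tz":0,"wx":0,"wy":0,"wz":0},{"hand":0.5,"tx":0,"ty":0,"tz":0,"wx":0,"wy":0,"wz":0}]' && python3 -m pendant '[{"hand":0.1,"tx":0,"ty":0,"tz":0,"wx":0,"wy":0,"wz":0},{"hand":-0.4,"tx":0,"ty":0,"tz":0,"wx":0,"wy":0,"wz":0},{"hand":-0.4,"tx":0,"ty":0,"tz":0,"wx":0,"wy":0,"wz":0},{"hand":-0.4,"tx":0,"ty":0,"tz":-1,"wx":0,"wy":0,"wz":0},{"hand":-0.4,"tx":0,"ty":0,"tz":-3,"wx":0,"wy":0,"wz":0}]' && python3 -m pendant '[{"hand":-0.4,"tx":0,"ty":0,"tz":-4,"wx":0,"wy":0,"wz":0},{"hand":-0.4,"tx":0,"ty":0,"tz":-3.2,"wx":0,"wy":0,"wz":0},{"hand":-0.4,"tx":0,"ty":0,"tz":0,"wx":0,"wy":0,"wz":0},{"hand":-0.4,"tx":0,"ty":0,"tz":0,"wx":0,"wy":0,"wz":0}]'; python3 plan.py .466 -.290 .15 108
```

```text
t: 15.15
position: [0.5399, 0.2707, 0.0395]
ee_rot: [1.126, 2.931, 0.002]
contact_force: [-2.2, -1.1, 8.1]
width: 0.517
t: 15.65
position: [0.5384, 0.2702, 0.0766]
ee_rot: [-1.126, -2.929, 0.005]
contact_force: [0.9, 0.1, -0.6]
width: 0.701
t: 16.05
position: [0.5395, 0.2705, 0.1504]
ee_rot: [1.126, 2.932, 0.001]
contact_force: [-0.3, 0.2, -0.0]
width: 0.698
t 16.05 pos [0.5395 0.2705 0.1504] w 0.698 F [-0.3  0.2 -0. ] j6 -0.57
turn deg [ 3.000e-02  7.000e-02 -6.004e+01] | shift cm now-axes [-3.208e+01 -4.655e+01  2.000e-02] | after turn [ 2.431e+01 -5.104e+01  4.000e-02]
```

```bash
python3 -m pendant '[{"hand":-0.4,"tx":0,"ty":0,"tz":0,"wx":0,"wy":0,"wz":-8.5},{"hand":-0.4,"tx":0,"ty":0,"tz":0,"wx":0,"wy":0,"wz":-8.5},{"hand":-0.4,"tx":0,"ty":0,"tz":0,"wx":0,"wy":0,"wz":-8.5},{"hand":-0.4,"tx":0,"ty":0,"tz":0,"wx":0,"wy":0,"wz":-8.5},{"hand":-0.4,"tx":0,"ty":0,"tz":0,"wx":0,"wy":0,"wz":-8.5}]' >/dev/null&& python3 -m pendant '[{"hand":-0.4,"tx":0,"ty":0,"tz":0,"wx":0,"wy":0,"wz":-8.5},{"hand":-0.4,"tx":0,"ty":0,"tz":0,"wx":0,"wy":0,"wz":-8.5},{"hand":-0.4,"tx":0,"ty":0,"tz":0,"wx":0,"wy":0,"wz":-0.5},{"hand":-0.4,"tx":0.9,"ty":-1.8,"tz":0,"wx":0,"wy":0,"wz":0},{"hand":-0.4,"tx":1.7,"ty":-3.6,"tz":0,"wx":0,"wy":0,"wz":0}]' && python3 -m pendant '[{"hand":-0.4,"tx":1.7,"ty":-3.6,"tz":0,"wx":0,"wy":0,"wz":0},{"hand":-0.4,"tx":1.7,"ty":-3.6,"tz":0,"wx":0,"wy":0,"wz":0},{"hand":-0.4,"tx":1.7,"ty":-3.6,"tz":0,"wx":0,"wy":0,"wz":0},{"hand":-0.4,"tx":1.7,"ty":-3.6,"tz":0,"wx":0,"wy":0,"wz":0},{"hand":-0.4,"tx":1.7,"ty":-3.6,"tz":0,"wx":0,"wy":0,"wz":0}]' && python3 -m pendant '[{"hand":-0.4,"tx":1.7,"ty":-3.6,"tz":0,"wx":0,"wy":0,"wz":0},{"hand":-0.4,"tx":1.7,"ty":-3.6,"tz":0,"wx":0,"wy":0,"wz":0},{"hand":-0.4,"tx":1.7,"ty":-3.6,"tz":0,"wx":0,"wy":0,"wz":0},{"hand":-0.4,"tx":1.7,"ty":-3.6,"tz":0,"wx":0,"wy":0,"wz":0},{"hand":-0.4,"tx":1.7,"ty":-3.6,"tz":0,"wx":0,"wy":0,"wz":0}]' && python3 -m pendant '[{"hand":-0.4,"tx":1.7,"ty":-3.6,"tz":0,"wx":0,"wy":0,"wz":0},{"hand":-0.4,"tx":1.7,"ty":-3.6,"tz":0,"wx":0,"wy":0,"wz":0},{"hand":-0.4,"tx":1.3,"ty":-2.4,"tz":0,"wx":0,"wy":0,"wz":0},{"hand":-0.4,"tx":0,"ty":0,"tz":0,"wx":0,"wy":0,"wz":0},{"hand":-0.4,"tx":0,"ty":0,"tz":0,"wx":0,"wy":0,"wz":0}]'; python3 plan.py .466 -.290 .034 108
```

```text
t: 17.05
position: [0.5309, 0.2119, 0.1486]
ee_rot: [0.488, -3.102, -0.001]
contact_force: [1.3, 0.1, 0.4]
width: 0.7
t: 17.55
position: [0.5053, 0.0123, 0.1491]
ee_rot: [0.484, -3.103, -0.001]
contact_force: [0.2, -1.3, -0.5]
width: 0.707
t: 18.05
position: [0.48, -0.1852, 0.1491]
ee_rot: [0.483, -3.103, -0.002]
contact_force: [1.0, 0.3, 0.1]
width: 0.7
t: 18.55
position: [0.4652, -0.2892, 0.149]
ee_rot: [0.485, -3.103, -0.003]
contact_force: [-0.0, 0.2, 0.9]
width: 0.7
t 18.55 pos [ 0.4652 -0.2892  0.149 ] w 0.7 F [-0.   0.2  0.9] j6 -2.65
turn deg [ 0.1  -0.03 -0.24] | shift cm now-axes [-0.06 -0.12 11.5 ] | after turn [-0.05 -0.1  11.5 ]
```

```bash
python3 -m pendant '[{"hand":-0.4,"tx":-0.05,"ty":-0.1,"tz":2,"wx":0,"wy":0,"wz":-0.2},{"hand":-0.4,"tx":0,"ty":0,"tz":3,"wx":0,"wy":0,"wz":0},{"hand":-0.4,"tx":0,"ty":0,"tz":3,"wx":0,"wy":0,"wz":0},{"hand":-0.4,"tx":0,"ty":0,"tz":2.3,"wx":0,"wy":0,"wz":0},{"hand":-0.4,"tx":0,"ty":0,"tz":1.2,"wx":0,"wy":0,"wz":0}]' && python3 -m pendant '[{"hand":-0.4,"tx":0,"ty":0,"tz":0,"wx":0,"wy":0,"wz":0},{"hand":-0.25,"tx":0,"ty":0,"tz":0,"wx":0,"wy":0,"wz":0},{"hand":0.1,"tx":0,"ty":0,"tz":0,"wx":0,"wy":0,"wz":0},{"hand":0.5,"tx":0,"ty":0,"tz":0,"wx":0,"wy":0,"wz":0},{"hand":0.5,"tx":0,"ty":0,"tz":0,"wx":0,"wy":0,"wz":0}]' 25;  python3 -m pendant '[{"hand":0.5,"tx":0,"ty":0,"tz":0,"wx":0,"wy":0,"wz":0},{"hand":0.5,"tx":0,"ty":0,"tz":0,"wx":0,"wy":0,"wz":0}]'; python3 plan.py .534 .35 .15 108
```

```text
t: 19.05
position: [0.4661, -0.2883, 0.033]
ee_rot: [0.496, -3.1, -0.004]
contact_force: [0.3, -0.4, 0.8]
width: 0.698
t: 19.55
position: [0.4668, -0.2904, 0.0358]
ee_rot: [-0.495, 3.101, -0.002]
contact_force: [0.2, 1.4, 6.7]
width: 0.5
t: 19.75
position: [0.4668, -0.2904, 0.0358]
ee_rot: [-0.495, 3.101, -0.002]
contact_force: [0.3, 2.3, 5.9]
width: 0.494
t 19.75 pos [ 0.4668 -0.2904  0.0358] w 0.494 F [0.3 2.3 5.9] j6 -2.66
turn deg [-0.07  0.06  0.15] | shift cm now-axes [-26.35  58.75 -11.46] | after turn [-26.18  58.83 -11.42]
```

```bash
python3 -m pendant '[{"hand":0.5,"tx":0,"ty":0,"tz":-1,"wx":0,"wy":0,"wz":0},{"hand":0.5,"tx":0,"ty":0,"tz":-2,"wx":0,"wy":0,"wz":0},{"hand":0.5,"tx":0,"ty":0,"tz":-3,"wx":0,"wy":0,"wz":0},{"hand":0.5,"tx":0,"ty":0,"tz":-3,"wx":0,"wy":0,"wz":0},{"hand":0.5,"tx":0,"ty":0,"tz":-2.4,"wx":0,"wy":0,"wz":0}]' && python3 -m pendant '[{"hand":0.5,"tx":0,"ty":0,"tz":0,"wx":0,"wy":0,"wz":0},{"hand":0.5,"tx":-0.8,"ty":1.8,"tz":0,"wx":0,"wy":0,"wz":0},{"hand":0.5,"tx":-1.65,"ty":3.7,"tz":0,"wx":0,"wy":0,"wz":0},{"hand":0.5,"tx":-1.65,"ty":3.7,"tz":0,"wx":0,"wy":0,"wz":0},{"hand":0.5,"tx":-1.65,"ty":3.7,"tz":0,"wx":0,"wy":0,"wz":0}]' && python3 -m pendant '[{"hand":0.5,"tx":-1.65,"ty":3.7,"tz":0,"wx":0,"wy":0,"wz":0},{"hand":0.5,"tx":-1.65,"ty":3.7,"tz":0,"wx":0,"wy":0,"wz":0},{"hand":0.5,"tx":-1.65,"ty":3.7,"tz":0,"wx":0,"wy":0,"wz":0},{"hand":0.5,"tx":-1.65,"ty":3.7,"tz":0,"wx":0,"wy":0,"wz":0},{"hand":0.5,"tx":-1.65,"ty":3.7,"tz":0,"wx":0,"wy":0,"wz":0}]' && python3 -m pendant '[{"hand":0.5,"tx":-1.65,"ty":3.7,"tz":0,"wx":0,"wy":0,"wz":0},{"hand":0.5,"tx":-1.65,"ty":3.7,"tz":0,"wx":0,"wy":0,"wz":0},{"hand":0.5,"tx":-1.65,"ty":3.7,"tz":0,"wx":0,"wy":0,"wz":0},{"hand":0.5,"tx":-1.65,"ty":3.7,"tz":0,"wx":0,"wy":0,"wz":0},{"hand":0.5,"tx":-1.65,"ty":3.7,"tz":0,"wx":0,"wy":0,"wz":0}]' && python3 -m pendant '[{"hand":0.5,"tx":-1.65,"ty":3.7,"tz":0,"wx":0,"wy":0,"wz":0},{"hand":0.5,"tx":-1.5,"ty":3.4,"tz":0,"wx":0,"wy":0,"wz":0},{"hand":0.5,"tx":-0.8,"ty":1.8,"tz":0,"wx":0,"wy":0,"wz":0},{"hand":0.5,"tx":0,"ty":0,"tz":0,"wx":0,"wy":0,"wz":0},{"hand":0.5,"tx":0,"ty":0,"tz":0,"wx":0,"wy":0,"wz":0}]'; python3 plan.py .535 .353 .0318 108.1;  python3 -c '
from h import *
cam("side","pics/s4.png");cam("top","pics/t4.png")
a=cv2.imread("pics/s4.png")[180:430,180:430];b=cv2.imread("pics/t4.png")[230:360,380:520]
cv2.imwrite("pics/v4.png",np.hstack([cv2.resize(a,(400,400)),cv2.resize(b,(400,400))]))'
```

```text
t: 20.25
position: [0.4664, -0.2905, 0.151]
ee_rot: [-0.495, 3.102, -0.002]
contact_force: [-0.6, -0.7, -1.9]
width: 0.497
t: 20.75
position: [0.4798, -0.1471, 0.1473]
ee_rot: [0.495, -3.1, -0.004]
contact_force: [1.1, 1.5, -2.2]
width: 0.497
t: 21.25
position: [0.5002, 0.0543, 0.1474]
ee_rot: [0.496, -3.099, -0.002]
contact_force: [0.9, 0.4, -1.7]
width: 0.497
t: 21.75
position: [0.5206, 0.2554, 0.1471]
ee_rot: [0.496, -3.099, 0.0]
contact_force: [1.2, 0.3, -2.1]
width: 0.497
t: 22.25
position: [0.5308, 0.3501, 0.1472]
ee_rot: [0.497, -3.099, 0.001]
contact_force: [0.1, 0.0, -1.8]
width: 0.5
t 22.25 pos [0.5308 0.3501 0.1472] w 0.5 F [ 0.1  0.  -1.8] j6 -1.49
turn deg [-0.03 -0.18  0.12] | shift cm now-axes [-0.52  0.15 11.54] | after turn [-0.49  0.15 11.54]
```

View pics/v4.png

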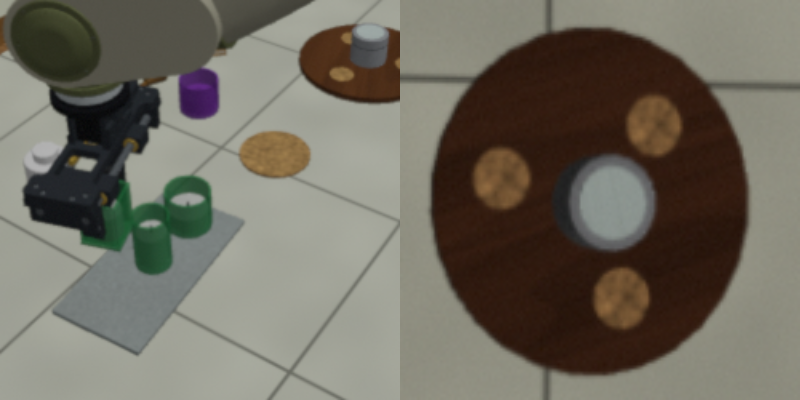

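glass_low and glass_tall stand upright on the tray and the square is held above the free end. All three inlays are visible at crop (502,178), (654,125) and (621,298).

```bash
python3 -m pendant '[{"hand":0.5,"tx":-0.5,"ty":0.15,"tz":1,"wx":0,"wy":0,"wz":0},{"hand":0.5,"tx":0,"ty":0,"tz":3,"wx":0,"wy":0,"wz":0},{"hand":0.5,"tx":0,"ty":0,"tz":3,"wx":0,"wy":0,"wz":0},{"hand":0.5,"tx":0,"ty":0,"tz":2.5,"wx":0,"wy":0,"wz":0},{"hand":0.5,"tx":0,"ty":0,"tz":1,"wx":0,"wy":0,"wz":0}]' && python3 -m pendant '[{"hand":0.5,"tx":0,"ty":0,"tz":0.6,"wx":0,"wy":0,"wz":0},{"hand":0.5,"tx":0,"ty":0,"tz":0.3,"wx":0,"wy":0,"wz":0},{"hand":0.5,"tx":0,"ty":0,"tz":0.2,"wx":0,"wy":0,"wz":0},{"hand":0.5,"tx":0,"ty":0,"tz":0.1,"wx":0,"wy":0,"wz":0},{"hand":0.5,"tx":0,"ty":0,"tz":0,"wx":0,"wy":0,"wz":0}]';  python3 plan.py .535 .353 .0318 108.1; python3 - <<'E'
from h import *
import pickle
c=pickle.load(open("top0.pkl","rb"))
for u in[(502,178),(654,125),(621,298)]:print(p2w(c,(380+(u[0]-400)*.35,230+u[1]*.325),.012))
im=c["image"].astype(int);m=((im[:,:,0]-im[:,:,2]>40)&(np.indices(im.shape[:2])[1]>270)&(np.indices(im.shape[:2])[1]<335)&(np.indices(im.shape[:2])[0]>255)&(np.indices(im.shape[:2])[0]<325))
y,x=np.nonzero(m);print("coaster",x.mean(),y.mean(),m.sum(),p2w(c,(x.mean(),y.mean()),.006), (x.min(),x.max(),y.min(),y.max()))
E
```

```text
t: 22.85
position: [0.5355, 0.3519, 0.0407]
ee_rot: [0.493, -3.098, 0.002]
contact_force: [0.0, 0.2, -2.9]
width: 0.504
t: 23.35
position: [0.5366, 0.3531, 0.0323]
ee_rot: [-0.496, 3.101, 0.0]
contact_force: [-0.4, -0.1, -2.0]
width: 0.497
t 23.35 pos [0.5366 0.3531 0.0323] w 0.497 F [-0.4 -0.1 -2. ] j6 -1.49
turn deg [0.   0.05 0.06] | shift cm now-axes [0.15 0.04 0.05] | after turn [0.15 0.04 0.05]
[ 0.5380818  -0.20759617  0.012     ]
[ 0.57322979 -0.31227908  0.012     ]
[ 0.46425949 -0.28989224  0.012     ]
coaster 302.6523210831721 290.5362669245648 2068 [0.52858247 0.00973047 0.006     ] (np.int64(277), np.int64(328), np.int64(265), np.int64(316))
```

```bash
python3 -m pendant '[{"hand":0.5,"tx":0,"ty":0,"tz":0.15,"wx":0,"wy":0,"wz":0},{"hand":0.5,"tx":0,"ty":0,"tz":0,"wx":0,"wy":0,"wz":0},{"hand":0.5,"tx":0,"ty":0,"tz":0,"wx":0,"wy":0,"wz":0}]' && python3 -m pendant '[{"hand":0.1,"tx":0,"ty":0,"tz":0,"wx":0,"wy":0,"wz":0},{"hand":-0.25,"tx":0,"ty":0,"tz":0,"wx":0,"wy":0,"wz":0},{"hand":-0.25,"tx":0,"ty":0,"tz":0,"wx":0,"wy":0,"wz":0},{"hand":-0.25,"tx":0,"ty":0,"tz":-1,"wx":0,"wy":0,"wz":0},{"hand":-0.25,"tx":0,"ty":0,"tz":-3,"wx":0,"wy":0,"wz":0}]' && python3 -m pendant '[{"hand":-0.25,"tx":0,"ty":0,"tz":-4,"wx":0,"wy":0,"wz":0},{"hand":-0.25,"tx":0,"ty":0,"tz":-3.8,"wx":0,"wy":0,"wz":0},{"hand":-0.7,"tx":0,"ty":0,"tz":0,"wx":0,"wy":0,"wz":0},{"hand":-0.7,"tx":0,"ty":0,"tz":0,"wx":0,"wy":0,"wz":0}]'; python3 plan.py .524 -.269 .15 108
```

```text
t: 23.65
position: [0.5367, 0.3532, 0.0319]
ee_rot: [-0.496, 3.1, 0.001]
contact_force: [-2.3, -1.8, 6.7]
width: 0.493
t: 24.15
position: [0.5353, 0.3525, 0.0688]
ee_rot: [0.495, -3.097, 0.002]
contact_force: [-0.1, -0.1, 0.2]
width: 0.628
t: 24.55
position: [0.5365, 0.3531, 0.1492]
ee_rot: [-0.496, 3.101, 0.001]
contact_force: [0.3, -0.4, -0.5]
width: 0.781
t 24.55 pos [0.5365 0.3531 0.1492] w 0.781 F [ 0.3 -0.4 -0.5] j6 -1.49
turn deg [0.01 0.1  0.16] | shift cm now-axes [ 20.57 -58.72  -0.12] | after turn [ 20.41 -58.78  -0.08]
```

```bash
python3 -m pendant '[{"hand":-0.7,"tx":0.65,"ty":-1.9,"tz":0,"wx":0,"wy":0,"wz":0},{"hand":-0.7,"tx":1.35,"ty":-3.85,"tz":0,"wx":0,"wy":0,"wz":0},{"hand":-0.7,"tx":1.35,"ty":-3.85,"tz":0,"wx":0,"wy":0,"wz":0},{"hand":-0.7,"tx":1.35,"ty":-3.85,"tz":0,"wx":0,"wy":0,"wz":0},{"hand":-0.7,"tx":1.35,"ty":-3.85,"tz":0,"wx":0,"wy":0,"wz":0}]' && python3 -m pendant '[{"hand":-0.7,"tx":1.35,"ty":-3.85,"tz":0,"wx":0,"wy":0,"wz":0},{"hand":-0.7,"tx":1.35,"ty":-3.85,"tz":0,"wx":0,"wy":0,"wz":0},{"hand":-0.7,"tx":1.35,"ty":-3.85,"tz":0,"wx":0,"wy":0,"wz":0},{"hand":-0.7,"tx":1.35,"ty":-3.85,"tz":0,"wx":0,"wy":0,"wz":0},{"hand":-0.7,"tx":1.35,"ty":-3.85,"tz":0,"wx":0,"wy":0,"wz":0}]' && python3 -m pendant '[{"hand":-0.7,"tx":1.35,"ty":-3.85,"tz":0,"wx":0,"wy":0,"wz":0},{"hand":-0.7,"tx":1.35,"ty":-3.85,"tz":0,"wx":0,"wy":0,"wz":0},{"hand":-0.7,"tx":1.35,"ty":-3.85,"tz":0,"wx":0,"wy":0,"wz":0},{"hand":-0.7,"tx":1.35,"ty":-3.85,"tz":0,"wx":0,"wy":0,"wz":0},{"hand":-0.7,"tx":1.35,"ty":-3.85,"tz":0,"wx":0,"wy":0,"wz":0}]' && python3 -m pendant '[{"hand":-0.7,"tx":0.95,"ty":-2.9,"tz":0,"wx":0,"wy":0,"wz":0},{"hand":-0.7,"tx":0,"ty":0,"tz":0,"wx":0,"wy":0,"wz":0},{"hand":-0.7,"tx":0,"ty":0,"tz":0,"wx":0,"wy":0,"wz":0}]'; python3 plan.py .524 -.269 .026 108
```

```text
t: 25.05
position: [0.5319, 0.1682, 0.1469]
ee_rot: [0.496, -3.099, -0.0]
contact_force: [0.7, -1.1, -0.1]
width: 0.849
t: 25.55
position: [0.5277, -0.0357, 0.147]
ee_rot: [0.495, -3.1, -0.002]
contact_force: [0.5, -0.7, 0.5]
width: 0.85
t: 26.05
position: [0.5237, -0.2395, 0.1469]
ee_rot: [0.495, -3.1, -0.003]
contact_force: [0.6, 0.7, -0.4]
width: 0.852
t: 26.35
position: [0.5239, -0.2684, 0.1469]
ee_rot: [0.494, -3.101, -0.004]
contact_force: [-0.0, 0.8, -1.4]
width: 0.849
t 26.35 pos [ 0.5239 -0.2684  0.1469] w 0.849 F [-0.   0.8 -1.4] j6 -2.56
turn deg [ 0.15 -0.08  0.1 ] | shift cm now-axes [-1.000e-02 -9.000e-02  1.209e+01] | after turn [ 1.000e-02 -6.000e-02  1.209e+01]
```

```bash
python3 -m pendant '[{"hand":-0.7,"tx":0,"ty":0,"tz":2,"wx":0,"wy":0,"wz":0},{"hand":-0.7,"tx":0,"ty":0,"tz":3,"wx":0,"wy":0,"wz":0},{"hand":-0.7,"tx":0,"ty":0,"tz":3,"wx":0,"wy":0,"wz":0},{"hand":-0.7,"tx":0,"ty":0,"tz":2.7,"wx":0,"wy":0,"wz":0},{"hand":-0.7,"tx":0,"ty":0,"tz":1.4,"wx":0,"wy":0,"wz":0}]' && python3 -m pendant '[{"hand":-0.7,"tx":0,"ty":0,"tz":0,"wx":0,"wy":0,"wz":0},{"hand":-0.4,"tx":0,"ty":0,"tz":0,"wx":0,"wy":0,"wz":0},{"hand":-0.2,"tx":0,"ty":0,"tz":0,"wx":0,"wy":0,"wz":0},{"hand":0.3,"tx":0,"ty":0,"tz":0,"wx":0,"wy":0,"wz":0},{"hand":0.3,"tx":0,"ty":0,"tz":0,"wx":0,"wy":0,"wz":0}]' 25;  python3 -m pendant '[{"hand":0.3,"tx":0,"ty":0,"tz":0,"wx":0,"wy":0,"wz":0},{"hand":0.3,"tx":0,"ty":0,"tz":0,"wx":0,"wy":0,"wz":0}]'; python3 plan.py .5285 .0095 .15 108
```

```text
t: 26.85
position: [0.5236, -0.2661, 0.0247]
ee_rot: [0.498, -3.099, -0.006]
contact_force: [0.5, 0.6, 1.0]
width: 0.852
t: 27.35
position: [0.525, -0.2686, 0.0283]
ee_rot: [-0.496, 3.101, -0.001]
contact_force: [1.1, 2.9, 6.1]
width: 0.649
t: 27.55
position: [0.525, -0.2686, 0.0283]
ee_rot: [-0.496, 3.101, -0.001]
contact_force: [0.0, 3.1, 6.2]
width: 0.651
t 27.55 pos [ 0.525  -0.2686  0.0283] w 0.651 F [0.  3.1 6.2] j6 -2.56
turn deg [-0.06  0.08  0.17] | shift cm now-axes [ -9.02  26.3  -12.19] | after turn [ -8.93  26.34 -12.17]
```

```bash
python3 -m pendant '[{"hand":0.3,"tx":0,"ty":0,"tz":-1,"wx":0,"wy":0,"wz":0},{"hand":0.3,"tx":0,"ty":0,"tz":-2,"wx":0,"wy":0,"wz":0},{"hand":0.3,"tx":0,"ty":0,"tz":-2.5,"wx":0,"wy":0,"wz":0},{"hand":0.3,"tx":0,"ty":0,"tz":-1.5,"wx":0,"wy":0,"wz":0},{"hand":0.3,"tx":0,"ty":0,"tz":0,"wx":0,"wy":0,"wz":0}]' && python3 -m pendant '[{"hand":0.3,"tx":-0.45,"ty":1.4,"tz":0,"wx":0,"wy":0,"wz":0},{"hand":0.3,"tx":-1.15,"ty":3.35,"tz":0,"wx":0,"wy":0,"wz":0},{"hand":0.3,"tx":-1.15,"ty":3.35,"tz":0,"wx":0,"wy":0,"wz":0},{"hand":0.3,"tx":-1.15,"ty":3.35,"tz":0,"wx":0,"wy":0,"wz":0},{"hand":0.3,"tx":-1.15,"ty":3.35,"tz":0,"wx":0,"wy":0,"wz":0}]' && python3 -m pendant '[{"hand":0.3,"tx":-1.15,"ty":3.35,"tz":0,"wx":0,"wy":0,"wz":0},{"hand":0.3,"tx":-1.15,"ty":3.35,"tz":0,"wx":0,"wy":0,"wz":0},{"hand":0.3,"tx":-1.15,"ty":3.35,"tz":0,"wx":0,"wy":0,"wz":0},{"hand":0.3,"tx":-0.5,"ty":1.45,"tz":0,"wx":0,"wy":0,"wz":0},{"hand":0.3,"tx":0,"ty":0,"tz":0,"wx":0,"wy":0,"wz":0}]' && python3 -m pendant '[{"hand":0.3,"tx":0,"ty":0,"tz":0,"wx":0,"wy":0,"wz":0}]'; python3 plan.py .5285 .0095 .0223 108;python3 -c '
from h import *
cam("side","pics/s5.png")
cv2.imwrite("pics/v5.png",cv2.resize(cv2.imread("pics/s5.png")[130:330,260:460],None,fx=2,fy=2))'
```

```text
t: 28.05
position: [0.5252, -0.2693, 0.0997]
ee_rot: [-0.495, 3.099, -0.005]
contact_force: [0.5, 1.5, -0.8]
width: 0.647
t: 28.55
position: [0.5253, -0.1098, 0.0961]
ee_rot: [0.495, -3.1, -0.003]
contact_force: [-0.1, -1.3, -0.8]
width: 0.651
t: 29.05
position: [0.5273, 0.0113, 0.0965]
ee_rot: [0.5, -3.1, -0.001]
contact_force: [0.4, -0.4, -1.6]
width: 0.649
t: 29.15
position: [0.5279, 0.009, 0.0968]
ee_rot: [0.496, -3.101, 0.0]
contact_force: [0.4, 0.0, -1.1]
width: 0.653
t 29.15 pos [0.5279 0.009  0.0968] w 0.653 F [ 0.4  0.  -1.1] j6 -2.1
turn deg [ 0.   -0.04  0.18] | shift cm now-axes [-0.08  0.03  7.45] | after turn [-0.08  0.03  7.45]
```

View pics/v5.png

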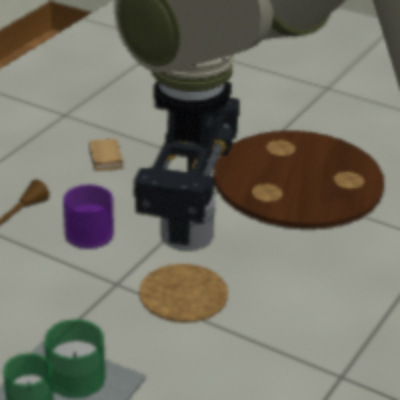

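The tin is held upright above the coaster, clear of the purple glass. I'll lower and release.

```bash
python3 -m pendant '[{"hand":0.3,"tx":-0.08,"ty":0.03,"tz":2,"wx":0,"wy":0,"wz":0},{"hand":0.3,"tx":0,"ty":0,"tz":2.5,"wx":0,"wy":0,"wz":0},{"hand":0.3,"tx":0,"ty":0,"tz":1.5,"wx":0,"wy":0,"wz":0},{"hand":0.3,"tx":0,"ty":0,"tz":0.8,"wx":0,"wy":0,"wz":0},{"hand":0.3,"tx":0,"ty":0,"tz":0.4,"wx":0,"wy":0,"wz":0}]' >/dev/null&& python3 -m pendant '[{"hand":0.3,"tx":0,"ty":0,"tz":0.2,"wx":0,"wy":0,"wz":0},{"hand":0.3,"tx":0,"ty":0,"tz":0.1,"wx":0,"wy":0,"wz":0},{"hand":0.3,"tx":0,"ty":0,"tz":0,"wx":0,"wy":0,"wz":0},{"hand":0.3,"tx":0,"ty":0,"tz":0,"wx":0,"wy":0,"wz":0}]'; python3 plan.py .5285 .0095 .0223 108
```

```text
t: 30.1
position: [0.5289, 0.0098, 0.0227]
ee_rot: [-0.496, 3.101, -0.0]
contact_force: [-0.4, 0.0, -1.0]
width: 0.652
t 30.1 pos [0.5289 0.0098 0.0227] w 0.652 F [-0.4  0.  -1. ] j6 -2.09
turn deg [-0.02  0.04  0.16] | shift cm now-axes [ 0.05 -0.01  0.04] | after turn [ 0.05 -0.01  0.04]
```

```bash
python3 -m pendant '[{"hand":0.3,"tx":0,"ty":0,"tz":0.15,"wx":0,"wy":0,"wz":0},{"hand":0.3,"tx":0,"ty":0,"tz":0,"wx":0,"wy":0,"wz":0},{"hand":0.3,"tx":0,"ty":0,"tz":0,"wx":0,"wy":0,"wz":0}]' && python3 -m pendant '[{"hand":-0.1,"tx":0,"ty":0,"tz":0,"wx":0,"wy":0,"wz":0},{"hand":-0.7,"tx":0,"ty":0,"tz":0,"wx":0,"wy":0,"wz":0},{"hand":-0.7,"tx":0,"ty":0,"tz":0,"wx":0,"wy":0,"wz":0},{"hand":-0.7,"tx":0,"ty":0,"tz":-1,"wx":0,"wy":0,"wz":0},{"hand":-0.7,"tx":0,"ty":0,"tz":-3,"wx":0,"wy":0,"wz":0}]' && python3 -m pendant '[{"hand":-0.7,"tx":0,"ty":0,"tz":-4,"wx":0,"wy":0,"wz":0},{"hand":-0.7,"tx":0,"ty":0,"tz":-4.8,"wx":0,"wy":0,"wz":0},{"hand":-0.25,"tx":0,"ty":0,"tz":0,"wx":0,"wy":0,"wz":0},{"hand":-0.25,"tx":0,"ty":0,"tz":0,"wx":0,"wy":0,"wz":0}]'; python3 plan.py .5367 .3532 .15 108
```

```text
t: 30.4
position: [0.529, 0.0098, 0.0222]
ee_rot: [-0.496, 3.101, -0.001]
contact_force: [-3.8, 0.4, 13.6]
width: 0.648
t: 30.9
position: [0.5276, 0.01, 0.0598]
ee_rot: [0.495, -3.098, -0.003]
contact_force: [0.7, -0.4, 0.3]
width: 0.85
t: 31.3
position: [0.5289, 0.0098, 0.1498]
ee_rot: [-0.496, 3.1, -0.001]
contact_force: [-0.4, -0.2, -0.5]
width: 0.691
t 31.3 pos [0.5289 0.0098 0.1498] w 0.691 F [-0.4 -0.2 -0.5] j6 -2.09
turn deg [-0.07  0.12  0.17] | shift cm now-axes [-1.144e+01  3.238e+01 -3.000e-02] | after turn [-1.135e+01  3.242e+01 -2.000e-02]
```

```bash
python3 -m pendant '[{"hand":-0.25,"tx":-0.6,"ty":1.7,"tz":0,"wx":0,"wy":0,"wz":0},{"hand":-0.25,"tx":-1.25,"ty":3.6,"tz":0,"wx":0,"wy":0,"wz":0},{"hand":-0.25,"tx":-1.25,"ty":3.6,"tz":0,"wx":0,"wy":0,"wz":0},{"hand":-0.25,"tx":-1.25,"ty":3.6,"tz":0,"wx":0,"wy":0,"wz":0},{"hand":-0.25,"tx":-1.25,"ty":3.6,"tz":0,"wx":0,"wy":0,"wz":0}]' && python3 -m pendant '[{"hand":-0.25,"tx":-1.25,"ty":3.6,"tz":0,"wx":0,"wy":0,"wz":0},{"hand":-0.25,"tx":-1.25,"ty":3.6,"tz":0,"wx":0,"wy":0,"wz":0},{"hand":-0.25,"tx":-1.25,"ty":3.6,"tz":0,"wx":0,"wy":0,"wz":0},{"hand":-0.25,"tx":-1.25,"ty":3.6,"tz":0,"wx":0,"wy":0,"wz":0},{"hand":-0.25,"tx":-0.8,"ty":1.9,"tz":0,"wx":0,"wy":0,"wz":0}]' && python3 -m pendant '[{"hand":-0.25,"tx":0,"ty":0,"tz":0,"wx":0,"wy":0,"wz":0},{"hand":-0.25,"tx":0,"ty":0,"tz":0,"wx":0,"wy":0,"wz":0}]'; python3 plan.py .5367 .3532 .0325 108.1;python3 -c '
from h import *
cam("side","pics/s6.png");cam("top","pics/t6.png")
a=cv2.imread("pics/s6.png")[200:400,180:380];b=cv2.imread("pics/t6.png")[230:350,250:370]
cv2.imwrite("pics/v6.png",np.hstack([cv2.resize(a,(400,400)),cv2.resize(b,(400,400))]))'
```

```text
t: 31.8
position: [0.531, 0.1816, 0.1473]
ee_rot: [0.495, -3.099, -0.0]
contact_force: [1.0, -0.1, 0.3]
width: 0.628
t: 32.3
position: [0.5349, 0.3557, 0.1468]
ee_rot: [0.498, -3.099, 0.001]
contact_force: [-0.4, -0.1, -0.0]
width: 0.626
t: 32.5
position: [0.5356, 0.3527, 0.1473]
ee_rot: [0.496, -3.1, 0.001]
contact_force: [-0.3, 0.1, -0.2]
width: 0.624
t 32.5 pos [0.5356 0.3527 0.1473] w 0.624 F [-0.3  0.1 -0.2] j6 -1.49
turn deg [-0.03 -0.15  0.09] | shift cm now-axes [-1.500e-01  1.000e-02  1.148e+01] | after turn [-1.200e-01  1.000e-02  1.148e+01]
```

View pics/v6.png

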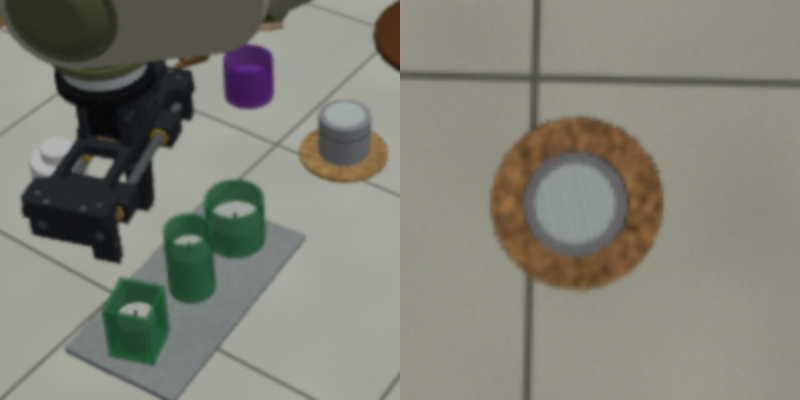

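The tin sits centred on the coaster: tin crop (576,203) against coaster (577,203). All three glasses stand on the tray. Next I return the square.

```bash
python3 -m pendant '[{"hand":-0.25,"tx":-0.1,"ty":0.05,"tz":2,"wx":0,"wy":0,"wz":0},{"hand":-0.25,"tx":0,"ty":0,"tz":3,"wx":0,"wy":0,"wz":0},{"hand":-0.25,"tx":0,"ty":0,"tz":3,"wx":0,"wy":0,"wz":0},{"hand":-0.25,"tx":0,"ty":0,"tz":2.3,"wx":0,"wy":0,"wz":0},{"hand":-0.25,"tx":0,"ty":0,"tz":1.2,"wx":0,"wy":0,"wz":0}]' && python3 -m pendant '[{"hand":-0.25,"tx":0,"ty":0,"tz":0,"wx":0,"wy":0,"wz":0},{"hand":-0.1,"tx":0,"ty":0,"tz":0,"wx":0,"wy":0,"wz":0},{"hand":0.1,"tx":0,"ty":0,"tz":0,"wx":0,"wy":0,"wz":0},{"hand":0.5,"tx":0,"ty":0,"tz":0,"wx":0,"wy":0,"wz":0},{"hand":0.5,"tx":0,"ty":0,"tz":0,"wx":0,"wy":0,"wz":0}]' 25 && python3 -m pendant '[{"hand":0.5,"tx":0,"ty":0,"tz":0,"wx":0,"wy":0,"wz":0},{"hand":0.5,"tx":0,"ty":0,"tz":0,"wx":0,"wy":0,"wz":0}]'; python3 plan.py .4668 -.2904 .15 108.1
```

```text
t: 33.1
position: [0.5363, 0.3525, 0.0318]
ee_rot: [0.493, -3.1, 0.001]
contact_force: [-0.2, 0.4, 0.7]
width: 0.625
t: 33.6
position: [0.5376, 0.3541, 0.0352]
ee_rot: [-0.495, 3.1, 0.0]
contact_force: [-0.1, -1.3, 7.0]
width: 0.501
t: 33.8
position: [0.5376, 0.3541, 0.0352]
ee_rot: [-0.495, 3.1, 0.0]
contact_force: [0.5, -1.4, 7.3]
width: 0.499
t 33.8 pos [0.5376 0.3541 0.0352] w 0.499 F [ 0.5 -1.4  7.3] j6 -1.49
turn deg [-0.01  0.15  0.06] | shift cm now-axes [ 26.79 -59.03 -11.54] | after turn [ 26.75 -59.06 -11.48]
```

```bash
python3 -m pendant '[{"hand":0.5,"tx":0,"ty":0,"tz":-1,"wx":0,"wy":0,"wz":0},{"hand":0.5,"tx":0,"ty":0,"tz":-2,"wx":0,"wy":0,"wz":0},{"hand":0.5,"tx":0,"ty":0,"tz":-3,"wx":0,"wy":0,"wz":0},{"hand":0.5,"tx":0,"ty":0,"tz":-3,"wx":0,"wy":0,"wz":0},{"hand":0.5,"tx":0,"ty":0,"tz":-2.4,"wx":0,"wy":0,"wz":0}]' && python3 -m pendant '[{"hand":0.5,"tx":0,"ty":0,"tz":0,"wx":0,"wy":0,"wz":0},{"hand":0.5,"tx":0.8,"ty":-1.8,"tz":0,"wx":0,"wy":0,"wz":0},{"hand":0.5,"tx":1.65,"ty":-3.7,"tz":0,"wx":0,"wy":0,"wz":0},{"hand":0.5,"tx":1.65,"ty":-3.7,"tz":0,"wx":0,"wy":0,"wz":0},{"hand":0.5,"tx":1.65,"ty":-3.7,"tz":0,"wx":0,"wy":0,"wz":0}]' && python3 -m pendant '[{"hand":0.5,"tx":1.65,"ty":-3.7,"tz":0,"wx":0,"wy":0,"wz":0},{"hand":0.5,"tx":1.65,"ty":-3.7,"tz":0,"wx":0,"wy":0,"wz":0},{"hand":0.5,"tx":1.65,"ty":-3.7,"tz":0,"wx":0,"wy":0,"wz":0},{"hand":0.5,"tx":1.65,"ty":-3.7,"tz":0,"wx":0,"wy":0,"wz":0},{"hand":0.5,"tx":1.65,"ty":-3.7,"tz":0,"wx":0,"wy":0,"wz":0}]' && python3 -m pendant '[{"hand":0.5,"tx":1.65,"ty":-3.7,"tz":0,"wx":0,"wy":0,"wz":0},{"hand":0.5,"tx":1.65,"ty":-3.7,"tz":0,"wx":0,"wy":0,"wz":0},{"hand":0.5,"tx":1.65,"ty":-3.7,"tz":0,"wx":0,"wy":0,"wz":0},{"hand":0.5,"tx":1.65,"ty":-3.7,"tz":0,"wx":0,"wy":0,"wz":0},{"hand":0.5,"tx":1.65,"ty":-3.7,"tz":0,"wx":0,"wy":0,"wz":0}]' && python3 -m pendant '[{"hand":0.5,"tx":1.65,"ty":-3.7,"tz":0,"wx":0,"wy":0,"wz":0},{"hand":0.5,"tx":1.5,"ty":-3.4,"tz":0,"wx":0,"wy":0,"wz":0},{"hand":0.5,"tx":0.8,"ty":-1.8,"tz":0,"wx":0,"wy":0,"wz":0},{"hand":0.5,"tx":0,"ty":0,"tz":0,"wx":0,"wy":0,"wz":0},{"hand":0.5,"tx":0,"ty":0,"tz":0,"wx":0,"wy":0,"wz":0}]'; python3 plan.py .4679 -.290 .0392 108.1
```

```text
t: 34.3
position: [0.5367, 0.3542, 0.15]
ee_rot: [-0.496, 3.101, 0.001]
contact_force: [0.2, 0.8, -2.2]
width: 0.495
t: 34.8
position: [0.5213, 0.2122, 0.1463]
ee_rot: [0.496, -3.1, -0.0]
contact_force: [0.8, -0.3, -2.0]
width: 0.497
t: 35.3
position: [0.5006, 0.0107, 0.1466]
ee_rot: [0.496, -3.1, -0.001]
contact_force: [0.2, -0.1, -2.1]
width: 0.494
t: 35.8
position: [0.48, -0.1906, 0.1466]
ee_rot: [0.495, -3.101, -0.003]
contact_force: [1.1, -0.5, -1.4]
width: 0.5
t: 36.3
position: [0.471, -0.2852, 0.147]
ee_rot: [0.496, -3.101, -0.003]
contact_force: [0.3, 0.1, -2.3]
width: 0.497
t 36.3 pos [ 0.471  -0.2852  0.147 ] w 0.497 F [ 0.3  0.1 -2.3] j6 -2.65
turn deg [ 0.12 -0.03  0.06] | shift cm now-axes [ 0.43 -0.38 10.78] | after turn [ 0.44 -0.36 10.78]
```

```bash
python3 -m pendant '[{"hand":0.5,"tx":0.43,"ty":-0.37,"tz":2,"wx":0.1,"wy":0,"wz":0},{"hand":0.5,"tx":0,"ty":0,"tz":3,"wx":0,"wy":0,"wz":0},{"hand":0.5,"tx":0,"ty":0,"tz":3,"wx":0,"wy":0,"wz":0},{"hand":0.5,"tx":0,"ty":0,"tz":1.5,"wx":0,"wy":0,"wz":0},{"hand":0.5,"tx":0,"ty":0,"tz":0.5,"wx":0,"wy":0,"wz":0}]' && python3 -m pendant '[{"hand":0.5,"tx":0,"ty":0,"tz":0,"wx":0,"wy":0,"wz":0},{"hand":0.5,"tx":0,"ty":0,"tz":0,"wx":0,"wy":0,"wz":0},{"hand":0.5,"tx":0,"ty":0,"tz":0,"wx":0,"wy":0,"wz":0}]';  python3 plan.py .4679 -.290 .0392 108.1
```

```text
t: 36.8
position: [0.468, -0.289, 0.0462]
ee_rot: [0.498, -3.1, -0.002]
contact_force: [-0.6, 0.3, -0.9]
width: 0.495
t: 37.1
position: [0.4688, -0.2914, 0.0488]
ee_rot: [-0.496, 3.101, -0.005]
contact_force: [-1.1, 0.4, -2.0]
width: 0.499
t 37.1 pos [ 0.4688 -0.2914  0.0488] w 0.499 F [-1.1  0.4 -2. ] j6 -2.66
turn deg [-0.19  0.05  0.08] | shift cm now-axes [0.04 0.16 0.96] | after turn [0.04 0.16 0.96]
```

```bash
python3 -m pendant '[{"hand":0.5,"tx":0.05,"ty":0.14,"tz":0.4,"wx":-0.2,"wy":0,"wz":0},{"hand":0.5,"tx":0,"ty":0,"tz":0.3,"wx":0,"wy":0,"wz":0},{"hand":0.5,"tx":0,"ty":0,"tz":0.2,"wx":0,"wy":0,"wz":0},{"hand":0.5,"tx":0,"ty":0,"tz":0.1,"wx":0,"wy":0,"wz":0},{"hand":0.5,"tx":0,"ty":0,"tz":0,"wx":0,"wy":0,"wz":0}]' && python3 -m pendant '[{"hand":0.5,"tx":0,"ty":0,"tz":0,"wx":0,"wy":0,"wz":0}]';  python3 plan.py .4679 -.290 .0392 108.1
```

```text
t: 37.6
position: [0.4673, -0.2901, 0.0391]
ee_rot: [0.496, -3.102, -0.002]
contact_force: [-5.4, 4.3, 15.2]
width: 0.495
t: 37.7
position: [0.4672, -0.2901, 0.0391]
ee_rot: [0.496, -3.102, -0.002]
contact_force: [-4.7, 3.5, 13.8]
width: 0.493
t 37.7 pos [ 0.4672 -0.2901  0.0391] w 0.493 F [-4.7  3.5 13.8] j6 -2.66
turn deg [0.07 0.   0.07] | shift cm now-axes [-0.06 -0.01 -0.01] | after turn [-0.06 -0.01 -0.01]
```

```bash
python3 -m pendant '[{"hand":0.1,"tx":0,"ty":0,"tz":0,"wx":0,"wy":0,"wz":0},{"hand":-0.4,"tx":0,"ty":0,"tz":0,"wx":0,"wy":0,"wz":0},{"hand":-0.4,"tx":0,"ty":0,"tz":0,"wx":0,"wy":0,"wz":0},{"hand":-0.4,"tx":0,"ty":0,"tz":-1,"wx":0,"wy":0,"wz":0},{"hand":-0.4,"tx":0,"ty":0,"tz":-3,"wx":0,"wy":0,"wz":0}]' && python3 -m pendant '[{"hand":-0.4,"tx":0,"ty":0,"tz":-4,"wx":0,"wy":0,"wz":0},{"hand":-0.4,"tx":0,"ty":0,"tz":-3.2,"wx":0,"wy":0,"wz":0},{"hand":-0.4,"tx":0,"ty":0,"tz":0,"wx":0,"wy":0,"wz":0},{"hand":-0.4,"tx":0,"ty":0,"tz":0,"wx":0,"wy":0,"wz":0}]'; python3 plan.py .5399 .2707 .15 48
```

```text
t: 38.2
position: [0.4666, -0.2895, 0.0766]
ee_rot: [0.495, -3.099, -0.009]
contact_force: [0.7, -0.4, 1.3]
width: 0.703
t: 38.6
position: [0.4675, -0.2904, 0.1503]
ee_rot: [-0.496, 3.102, 0.001]
contact_force: [-0.5, 0.4, -0.3]
width: 0.702
t 38.6 pos [ 0.4675 -0.2904  0.1503] w 0.702 F [-0.5  0.4 -0.3] j6 -2.66
turn deg [5.000e-02 1.000e-02 6.016e+01] | shift cm now-axes [-24.37  51.06   0.08] | after turn [3.216e+01 4.654e+01 3.000e-02]
```

```bash
python3 -m pendant '[{"hand":-0.4,"tx":0,"ty":0,"tz":0,"wx":0,"wy":0,"wz":8.5},{"hand":-0.4,"tx":0,"ty":0,"tz":0,"wx":0,"wy":0,"wz":8.5},{"hand":-0.4,"tx":0,"ty":0,"tz":0,"wx":0,"wy":0,"wz":8.5},{"hand":-0.4,"tx":0,"ty":0,"tz":0,"wx":0,"wy":0,"wz":8.5},{"hand":-0.4,"tx":0,"ty":0,"tz":0,"wx":0,"wy":0,"wz":8.5}]' >/dev/null&& python3 -m pendant '[{"hand":-0.4,"tx":0,"ty":0,"tz":0,"wx":0,"wy":0,"wz":8.5},{"hand":-0.4,"tx":0,"ty":0,"tz":0,"wx":0,"wy":0,"wz":8.5},{"hand":-0.4,"tx":0,"ty":0,"tz":0,"wx":0,"wy":0,"wz":0.7},{"hand":-0.4,"tx":1.1,"ty":1.6,"tz":0,"wx":0,"wy":0,"wz":0},{"hand":-0.4,"tx":2.3,"ty":3.3,"tz":0,"wx":0,"wy":0,"wz":0}]' && python3 -m pendant '[{"hand":-0.4,"tx":2.3,"ty":3.3,"tz":0,"wx":0,"wy":0,"wz":0},{"hand":-0.4,"tx":2.3,"ty":3.3,"tz":0,"wx":0,"wy":0,"wz":0},{"hand":-0.4,"tx":2.3,"ty":3.3,"tz":0,"wx":0,"wy":0,"wz":0},{"hand":-0.4,"tx":2.3,"ty":3.3,"tz":0,"wx":0,"wy":0,"wz":0},{"hand":-0.4,"tx":2.3,"ty":3.3,"tz":0,"wx":0,"wy":0,"wz":0}]' && python3 -m pendant '[{"hand":-0.4,"tx":2.3,"ty":3.3,"tz":0,"wx":0,"wy":0,"wz":0},{"hand":-0.4,"tx":2.3,"ty":3.3,"tz":0,"wx":0,"wy":0,"wz":0},{"hand":-0.4,"tx":2.3,"ty":3.3,"tz":0,"wx":0,"wy":0,"wz":0},{"hand":-0.4,"tx":2.3,"ty":3.3,"tz":0,"wx":0,"wy":0,"wz":0},{"hand":-0.4,"tx":2.3,"ty":3.3,"tz":0,"wx":0,"wy":0,"wz":0}]' && python3 -m pendant '[{"hand":-0.4,"tx":2.3,"ty":3.3,"tz":0,"wx":0,"wy":0,"wz":0},{"hand":-0.4,"tx":2.3,"ty":3.3,"tz":0,"wx":0,"wy":0,"wz":0},{"hand":-0.4,"tx":1.2,"ty":2,"tz":0,"wx":0,"wy":0,"wz":0},{"hand":-0.4,"tx":0,"ty":0,"tz":0,"wx":0,"wy":0,"wz":0},{"hand":-0.4,"tx":0,"ty":0,"tz":0,"wx":0,"wy":0,"wz":0}]'; python3 plan.py .5399 .2707 .037 48
```

```text
t: 39.6
position: [0.4748, -0.2313, 0.149]
ee_rot: [-1.125, -2.931, -0.002]
contact_force: [-0.1, 0.7, -1.2]
width: 0.697
t: 40.1
position: [0.4994, -0.029, 0.1498]
ee_rot: [-1.12, -2.933, -0.002]
contact_force: [1.1, 0.8, 0.1]
width: 0.701
t: 40.6
position: [0.5242, 0.1704, 0.1501]
ee_rot: [-1.12, -2.933, -0.002]
contact_force: [0.7, -0.6, -0.2]
width: 0.699
t: 41.1
position: [0.5387, 0.2709, 0.15]
ee_rot: [-1.121, -2.932, -0.001]
contact_force: [0.2, 0.6, 0.1]
width: 0.699
t 41.1 pos [0.5387 0.2709 0.15  ] w 0.699 F [0.2 0.6 0.1] j6 -0.57
turn deg [-0.03 -0.12  0.14] | shift cm now-axes [-0.12  0.07 11.3 ] | after turn [-0.1   0.06 11.3 ]
```

```bash
python3 -m pendant '[{"hand":-0.4,"tx":-0.1,"ty":0.06,"tz":2,"wx":0,"wy":0,"wz":0.1},{"hand":-0.4,"tx":0,"ty":0,"tz":3,"wx":0,"wy":0,"wz":0},{"hand":-0.4,"tx":0,"ty":0,"tz":3,"wx":0,"wy":0,"wz":0},{"hand":-0.4,"tx":0,"ty":0,"tz":2.2,"wx":0,"wy":0,"wz":0},{"hand":-0.4,"tx":0,"ty":0,"tz":1.1,"wx":0,"wy":0,"wz":0}]' && python3 -m pendant '[{"hand":-0.4,"tx":0,"ty":0,"tz":0,"wx":0,"wy":0,"wz":0},{"hand":-0.1,"tx":0,"ty":0,"tz":0,"wx":0,"wy":0,"wz":0},{"hand":0.1,"tx":0,"ty":0,"tz":0,"wx":0,"wy":0,"wz":0},{"hand":0.5,"tx":0,"ty":0,"tz":0,"wx":0,"wy":0,"wz":0},{"hand":0.5,"tx":0,"ty":0,"tz":0,"wx":0,"wy":0,"wz":0}]' 25 && python3 -m pendant '[{"hand":0.5,"tx":0,"ty":0,"tz":0,"wx":0,"wy":0,"wz":0},{"hand":0.5,"tx":0,"ty":0,"tz":0,"wx":0,"wy":0,"wz":0}]'; python3 plan.py .5725 -.3124 .15 48
```

```text
t: 41.6
position: [0.5397, 0.2692, 0.0358]
ee_rot: [-1.128, -2.928, 0.001]
contact_force: [-0.2, 0.2, 0.6]
width: 0.699
t: 42.1
position: [0.5413, 0.2706, 0.0389]
ee_rot: [1.129, 2.931, 0.004]
contact_force: [-1.0, -1.3, 6.9]
width: 0.518
t: 42.3
position: [0.5413, 0.2706, 0.0389]
ee_rot: [1.129, 2.931, 0.004]
contact_force: [-0.7, -2.1, 6.2]
width: 0.523
t 42.3 pos [0.5413 0.2706 0.0389] w 0.523 F [-0.7 -2.1  6.2] j6 -0.57
turn deg [ 0.14 -0.01 -0.13] | shift cm now-axes [-41.42 -41.12 -11.21] | after turn [-41.33 -41.24 -11.11]
```

```bash
python3 -m pendant '[{"hand":0.5,"tx":0,"ty":0,"tz":-1,"wx":0,"wy":0,"wz":0},{"hand":0.5,"tx":0,"ty":0,"tz":-2,"wx":0,"wy":0,"wz":0},{"hand":0.5,"tx":0,"ty":0,"tz":-3,"wx":0,"wy":0,"wz":0},{"hand":0.5,"tx":0,"ty":0,"tz":-3,"wx":0,"wy":0,"wz":0},{"hand":0.5,"tx":0,"ty":0,"tz":-2.4,"wx":0,"wy":0,"wz":0}]' && python3 -m pendant '[{"hand":0.5,"tx":0,"ty":0,"tz":0,"wx":0,"wy":0,"wz":0},{"hand":0.5,"tx":-1.2,"ty":-1.2,"tz":0,"wx":0,"wy":0,"wz":0},{"hand":0.5,"tx":-2.5,"ty":-2.5,"tz":0,"wx":0,"wy":0,"wz":0},{"hand":0.5,"tx":-2.8,"ty":-2.8,"tz":0,"wx":0,"wy":0,"wz":0},{"hand":0.5,"tx":-2.8,"ty":-2.8,"tz":0,"wx":0,"wy":0,"wz":0}]' && python3 -m pendant '[{"hand":0.5,"tx":-2.8,"ty":-2.8,"tz":0,"wx":0,"wy":0,"wz":0},{"hand":0.5,"tx":-2.8,"ty":-2.8,"tz":0,"wx":0,"wy":0,"wz":0},{"hand":0.5,"tx":-2.8,"ty":-2.8,"tz":0,"wx":0,"wy":0,"wz":0},{"hand":0.5,"tx":-2.8,"ty":-2.8,"tz":0,"wx":0,"wy":0,"wz":0},{"hand":0.5,"tx":-2.8,"ty":-2.8,"tz":0,"wx":0,"wy":0,"wz":0}]' && python3 -m pendant '[{"hand":0.5,"tx":-2.8,"ty":-2.8,"tz":0,"wx":0,"wy":0,"wz":0},{"hand":0.5,"tx":-2.8,"ty":-2.8,"tz":0,"wx":0,"wy":0,"wz":0},{"hand":0.5,"tx":-2.8,"ty":-2.8,"tz":0,"wx":0,"wy":0,"wz":0},{"hand":0.5,"tx":-2.8,"ty":-2.8,"tz":0,"wx":0,"wy":0,"wz":0},{"hand":0.5,"tx":-2.8,"ty":-2.8,"tz":0,"wx":0,"wy":0,"wz":0}]' && python3 -m pendant '[{"hand":0.5,"tx":-2.6,"ty":-2.5,"tz":0,"wx":0,"wy":0,"wz":0},{"hand":0.5,"tx":-1.4,"ty":-1.3,"tz":0,"wx":0,"wy":0,"wz":0},{"hand":0.5,"tx":0,"ty":0,"tz":0,"wx":0,"wy":0,"wz":0},{"hand":0.5,"tx":0,"ty":0,"tz":0,"wx":0,"wy":0,"wz":0},{"hand":0.5,"tx":0,"ty":0,"tz":0,"wx":0,"wy":0,"wz":0}]'; python3 plan.py .5733 -.3131 .0429 48
```

```text
t: 42.8
position: [0.5408, 0.2705, 0.1539]
ee_rot: [-1.129, -2.932, -0.004]
contact_force: [0.8, -0.7, -1.4]
width: 0.517
t: 43.3
position: [0.5464, 0.1369, 0.1496]
ee_rot: [-1.127, -2.928, 0.0]
contact_force: [0.7, -0.8, -1.8]
width: 0.518
t: 43.8
position: [0.556, -0.0609, 0.1494]
ee_rot: [-1.129, -2.927, -0.002]
contact_force: [-0.3, 0.6, -1.9]
width: 0.522
t: 44.3
position: [0.5657, -0.2584, 0.1488]
ee_rot: [-1.129, -2.927, -0.003]
contact_force: [1.6, 0.1, -2.2]
width: 0.519
t: 44.8
position: [0.5709, -0.3104, 0.15]
ee_rot: [-1.127, -2.93, -0.003]
contact_force: [0.0, 0.4, -1.7]
width: 0.52
t 44.8 pos [ 0.5709 -0.3104  0.15  ] w 0.52 F [ 0.   0.4 -1.7] j6 -1.52
turn deg [ 0.05 -0.18 -0.09] | shift cm now-axes [-0.39 -0.05 10.71] | after turn [-0.36 -0.04 10.71]
```

```bash
python3 -m pendant '[{"hand":0.5,"tx":-0.3,"ty":-0.0,"tz":2,"wx":0,"wy":0,"wz":0},{"hand":0.5,"tx":0,"ty":0,"tz":3,"wx":0,"wy":0,"wz":0},{"hand":0.5,"tx":0,"ty":0,"tz":3,"wx":0,"wy":0,"wz":0},{"hand":0.5,"tx":0,"ty":0,"tz":1.5,"wx":0,"wy":0,"wz":0},{"hand":0.5,"tx":0,"ty":0,"tz":0.5,"wx":0,"wy":0,"wz":0}]' && python3 -m pendant '[{"hand":0.5,"tx":0,"ty":0,"tz":0,"wx":0,"wy":0,"wz":0},{"hand":0.5,"tx":0,"ty":0,"tz":0,"wx":0,"wy":0,"wz":0},{"hand":0.5,"tx":0,"ty":0,"tz":0,"wx":0,"wy":0,"wz":0}]';  python3 plan.py .5733 -.3131 .0429 48
```

```text
t: 45.3
position: [0.5729, -0.3117, 0.0488]
ee_rot: [-1.126, -2.928, -0.004]
contact_force: [-0.1, -0.3, -1.4]
width: 0.519
t: 45.6
position: [0.574, -0.3135, 0.0519]
ee_rot: [1.129, 2.931, 0.001]
contact_force: [0.2, 0.1, -0.9]
width: 0.521
t 45.6 pos [ 0.574  -0.3135  0.0519] w 0.521 F [ 0.2  0.1 -0.9] j6 -1.52
turn deg [ 0.06  0.03 -0.13] | shift cm now-axes [ 0.07 -0.02  0.9 ] | after turn [ 0.07 -0.02  0.9 ]
```

```bash
python3 -m pendant '[{"hand":0.5,"tx":0.05,"ty":0,"tz":0.4,"wx":0,"wy":0,"wz":0},{"hand":0.5,"tx":0,"ty":0,"tz":0.3,"wx":0,"wy":0,"wz":0},{"hand":0.5,"tx":0,"ty":0,"tz":0.15,"wx":0,"wy":0,"wz":0},{"hand":0.5,"tx":0,"ty":0,"tz":0.1,"wx":0,"wy":0,"wz":0},{"hand":0.5,"tx":0,"ty":0,"tz":0,"wx":0,"wy":0,"wz":0}]' && python3 -m pendant '[{"hand":0.5,"tx":0,"ty":0,"tz":0,"wx":0,"wy":0,"wz":0}]';  python3 plan.py .5733 -.3131 .0429 48
```

```text
t: 46.1
position: [0.5731, -0.313, 0.0429]
ee_rot: [-1.129, -2.931, -0.001]
contact_force: [-5.7, 3.3, 12.5]
width: 0.516
t: 46.2
position: [0.5731, -0.313, 0.0429]
ee_rot: [-1.129, -2.931, -0.001]
contact_force: [-5.4, 3.4, 12.6]
width: 0.517
t 46.2 pos [ 0.5731 -0.313   0.0429] w 0.517 F [-5.4  3.4 12.6] j6 -1.52
turn deg [ 0.04 -0.03 -0.13] | shift cm now-axes [-0.02  0.    0.  ] | after turn [-0.02  0.    0.  ]
```

Contact is made, so I release and go on to glass_low on the tray.

```bash
python3 -m pendant '[{"hand":0.1,"tx":0,"ty":0,"tz":0,"wx":0,"wy":0,"wz":0},{"hand":-0.4,"tx":0,"ty":0,"tz":0,"wx":0,"wy":0,"wz":0},{"hand":-0.4,"tx":0,"ty":0,"tz":0,"wx":0,"wy":0,"wz":0},{"hand":-0.4,"tx":0,"ty":0,"tz":-1,"wx":0,"wy":0,"wz":0},{"hand":-0.4,"tx":0,"ty":0,"tz":-3,"wx":0,"wy":0,"wz":0}]' && python3 -m pendant '[{"hand":-0.4,"tx":0,"ty":0,"tz":-4,"wx":0,"wy":0,"wz":0},{"hand":-0.4,"tx":0,"ty":0,"tz":-3,"wx":0,"wy":0,"wz":0},{"hand":-0.7,"tx":0,"ty":0,"tz":0,"wx":0,"wy":0,"wz":0},{"hand":-0.7,"tx":0,"ty":0,"tz":0,"wx":0,"wy":0,"wz":0}]'; python3 plan.py .5446 .1921 .15 167
```

```text
t: 46.7
position: [0.5722, -0.3123, 0.0794]
ee_rot: [-1.127, -2.926, -0.005]
contact_force: [0.3, -0.0, 0.2]
width: 0.705
t: 47.1
position: [0.5732, -0.3132, 0.1517]
ee_rot: [-1.129, -2.931, -0.002]
contact_force: [0.4, -0.3, 0.2]
width: 0.842
t 47.1 pos [ 0.5732 -0.3132  0.1517] w 0.842 F [ 0.4 -0.3  0.2] j6 -1.52
turn deg [ 3.000e-02 -5.000e-02  6.086e+01] | shift cm now-axes [36.02 35.55  0.22] | after turn [ 48.59 -14.15   0.17]
```

```bash
python3 -m pendant '[{"hand":-0.7,"tx":0,"ty":0,"tz":0,"wx":0,"wy":0,"wz":8.5},{"hand":-0.7,"tx":0,"ty":0,"tz":0,"wx":0,"wy":0,"wz":8.5},{"hand":-0.7,"tx":0,"ty":0,"tz":0,"wx":0,"wy":0,"wz":8.5},{"hand":-0.7,"tx":0,"ty":0,"tz":0,"wx":0,"wy":0,"wz":8.5},{"hand":-0.7,"tx":0,"ty":0,"tz":0,"wx":0,"wy":0,"wz":8.5}]' >/dev/null&& python3 -m pendant '[{"hand":-0.7,"tx":0,"ty":0,"tz":0,"wx":0,"wy":0,"wz":8.5},{"hand":-0.7,"tx":0,"ty":0,"tz":0,"wx":0,"wy":0,"wz":8.5},{"hand":-0.7,"tx":0,"ty":0,"tz":0,"wx":0,"wy":0,"wz":1.4},{"hand":-0.7,"tx":1.8,"ty":-0.5,"tz":0,"wx":0,"wy":0,"wz":0},{"hand":-0.7,"tx":3.75,"ty":-1.1,"tz":0,"wx":0,"wy":0,"wz":0}]' && python3 -m pendant '[{"hand":-0.7,"tx":3.75,"ty":-1.1,"tz":0,"wx":0,"wy":0,"wz":0},{"hand":-0.7,"tx":3.75,"ty":-1.1,"tz":0,"wx":0,"wy":0,"wz":0},{"hand":-0.7,"tx":3.75,"ty":-1.1,"tz":0,"wx":0,"wy":0,"wz":0},{"hand":-0.7,"tx":3.75,"ty":-1.1,"tz":0,"wx":0,"wy":0,"wz":0},{"hand":-0.7,"tx":3.75,"ty":-1.1,"tz":0,"wx":0,"wy":0,"wz":0}]' && python3 -m pendant '[{"hand":-0.7,"tx":3.75,"ty":-1.1,"tz":0,"wx":0,"wy":0,"wz":0},{"hand":-0.7,"tx":3.75,"ty":-1.1,"tz":0,"wx":0,"wy":0,"wz":0},{"hand":-0.7,"tx":3.75,"ty":-1.1,"tz":0,"wx":0,"wy":0,"wz":0},{"hand":-0.7,"tx":3.75,"ty":-1.1,"tz":0,"wx":0,"wy":0,"wz":0},{"hand":-0.7,"tx":3.75,"ty":-1.1,"tz":0,"wx":0,"wy":0,"wz":0}]' && python3 -m pendant '[{"hand":-0.7,"tx":3.75,"ty":-1.1,"tz":0,"wx":0,"wy":0,"wz":0},{"hand":-0.7,"tx":1.8,"ty":-0.45,"tz":0,"wx":0,"wy":0,"wz":0},{"hand":-0.7,"tx":0,"ty":0,"tz":0,"wx":0,"wy":0,"wz":0},{"hand":-0.7,"tx":0,"ty":0,"tz":0,"wx":0,"wy":0,"wz":0}]'; python3 plan.py .5446 .1921 .030 167; python3 -c '
from h import *
cam("top","pics/t7.png")
a=cv2.imread("pics/t7.png")[230:360,380:510];b=cv2.imread("pics/top0.png")[230:360,380:510]
cv2.imwrite("pics/v7.png",np.hstack([cv2.resize(a,(400,400)),cv2.resize(b,(400,400))]))'
```

```text
t: 48.1
position: [0.5696, -0.2566, 0.1497]
ee_rot: [-2.457, -1.953, 0.0]
contact_force: [0.4, 0.1, -0.1]
width: 0.848
t: 48.6
position: [0.5582, -0.0588, 0.1508]
ee_rot: [-2.454, -1.957, 0.0]
contact_force: [0.6, 0.5, 0.2]
width: 0.848
t: 49.1
position: [0.5469, 0.1362, 0.1512]
ee_rot: [-2.454, -1.957, 0.001]
contact_force: [0.6, -1.2, -0.5]
width: 0.854
t: 49.5
position: [0.5447, 0.192, 0.1514]
ee_rot: [-2.455, -1.957, 0.001]
contact_force: [-0.2, 0.6, 0.3]
width: 0.848
t 49.5 pos [0.5447 0.192  0.1514] w 0.848 F [-0.2  0.6  0.3] j6 0.36
turn deg [-0.12 -0.04  0.1 ] | shift cm now-axes [0.000e+00 1.000e-02 1.214e+01] | after turn [ 1.000e-02 -1.000e-02  1.214e+01]
```

View pics/v7.png

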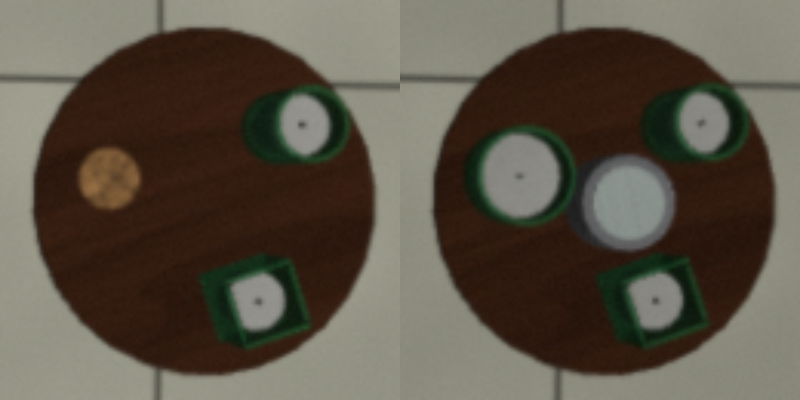

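Square and tall are back within about 1 mm: wicks at (303,125) against (302,123), and (258,301) against (256,300). Next, glass_low.

```bash
python3 -m pendant '[{"hand":-0.7,"tx":0,"ty":0,"tz":2,"wx":0,"wy":0,"wz":0},{"hand":-0.7,"tx":0,"ty":0,"tz":3,"wx":0,"wy":0,"wz":0},{"hand":-0.7,"tx":0,"ty":0,"tz":3,"wx":0,"wy":0,"wz":0},{"hand":-0.7,"tx":0,"ty":0,"tz":2.8,"wx":0,"wy":0,"wz":0},{"hand":-0.7,"tx":0,"ty":0,"tz":1.2,"wx":0,"wy":0,"wz":0}]' && python3 -m pendant '[{"hand":-0.7,"tx":0,"ty":0,"tz":0,"wx":0,"wy":0,"wz":0},{"hand":-0.4,"tx":0,"ty":0,"tz":0,"wx":0,"wy":0,"wz":0},{"hand":-0.2,"tx":0,"ty":0,"tz":0,"wx":0,"wy":0,"wz":0},{"hand":0.3,"tx":0,"ty":0,"tz":0,"wx":0,"wy":0,"wz":0},{"hand":0.3,"tx":0,"ty":0,"tz":0,"wx":0,"wy":0,"wz":0}]' 25 &&  python3 -m pendant '[{"hand":0.3,"tx":0,"ty":0,"tz":0,"wx":0,"wy":0,"wz":0},{"hand":0.3,"tx":0,"ty":0,"tz":0,"wx":0,"wy":0,"wz":0}]'; python3 plan.py .5397 -.2062 .15 167
```

```text
t: 50.05
position: [0.544, 0.191, 0.0297]
ee_rot: [-2.457, -1.952, 0.005]
contact_force: [0.1, 0.1, 1.6]
width: 0.854
t: 50.55
position: [0.5456, 0.1924, 0.0334]
ee_rot: [-2.459, -1.955, -0.004]
contact_force: [-0.5, -1.9, 7.6]
width: 0.667
t: 50.75
position: [0.5456, 0.1924, 0.0334]
ee_rot: [-2.459, -1.955, -0.004]
contact_force: [-0.6, -1.2, 7.4]
width: 0.661
t 50.75 pos [0.5456 0.1924 0.0334] w 0.661 F [-0.6 -1.2  7.4] j6 0.36
turn deg [ 0.08 -0.12 -0.03] | shift cm now-axes [-38.94   8.43 -11.73] | after turn [-38.97   8.39 -11.66]
```

```bash
python3 -m pendant '[{"hand":0.3,"tx":0,"ty":0,"tz":-1,"wx":0,"wy":0,"wz":0},{"hand":0.3,"tx":0,"ty":0,"tz":-2,"wx":0,"wy":0,"wz":0},{"hand":0.3,"tx":0,"ty":0,"tz":-3,"wx":0,"wy":0,"wz":0},{"hand":0.3,"tx":0,"ty":0,"tz":-3,"wx":0,"wy":0,"wz":0},{"hand":0.3,"tx":0,"ty":0,"tz":-2.7,"wx":0,"wy":0,"wz":0}]' && python3 -m pendant '[{"hand":0.3,"tx":-1.5,"ty":0.3,"tz":0,"wx":0,"wy":0,"wz":0},{"hand":0.3,"tx":-3,"ty":0.65,"tz":0,"wx":0,"wy":0,"wz":0},{"hand":0.3,"tx":-3.5,"ty":0.75,"tz":0,"wx":0,"wy":0,"wz":0},{"hand":0.3,"tx":-3.5,"ty":0.75,"tz":0,"wx":0,"wy":0,"wz":0},{"hand":0.3,"tx":-3.5,"ty":0.75,"tz":0,"wx":0,"wy":0,"wz":0}]' && python3 -m pendant '[{"hand":0.3,"tx":-3.5,"ty":0.75,"tz":0,"wx":0,"wy":0,"wz":0},{"hand":0.3,"tx":-3.5,"ty":0.75,"tz":0,"wx":0,"wy":0,"wz":0},{"hand":0.3,"tx":-3.5,"ty":0.75,"tz":0,"wx":0,"wy":0,"wz":0},{"hand":0.3,"tx":-3.5,"ty":0.75,"tz":0,"wx":0,"wy":0,"wz":0},{"hand":0.3,"tx":-3.5,"ty":0.75,"tz":0,"wx":0,"wy":0,"wz":0}]' &&  python3 -m pendant '[{"hand":0.3,"tx":-3,"ty":0.65,"tz":0,"wx":0,"wy":0,"wz":0},{"hand":0.3,"tx":-2.4,"ty":0.5,"tz":0,"wx":0,"wy":0,"wz":0},{"hand":0.3,"tx":-0.8,"ty":0.3,"tz":0,"wx":0,"wy":0,"wz":0},{"hand":0.3,"tx":0,"ty":0,"tz":0,"wx":0,"wy":0,"wz":0},{"hand":0.3,"tx":0,"ty":0,"tz":0,"wx":0,"wy":0,"wz":0}]'; python3 plan.py .5398 -.2057 .0374 167
```

```text
t: 51.25
position: [0.5448, 0.1923, 0.1511]
ee_rot: [-2.458, -1.954, -0.002]
contact_force: [1.0, -0.1, -2.2]
width: 0.663
t: 51.75
position: [0.5413, 0.037, 0.1478]
ee_rot: [-2.457, -1.953, 0.001]
contact_force: [1.5, 0.3, -1.9]
width: 0.661
t: 52.25
position: [0.5382, -0.1419, 0.1474]
ee_rot: [-2.457, -1.952, 0.0]
contact_force: [-0.1, 0.6, -2.1]
width: 0.658
t: 52.75
position: [0.5392, -0.2028, 0.1479]
ee_rot: [-2.457, -1.953, -0.001]
contact_force: [-0.4, 1.0, -1.8]
width: 0.663
t 52.75 pos [ 0.5392 -0.2028  0.1479] w 0.663 F [-0.4  1.  -1.8] j6 -0.34
turn deg [-0.11 -0.13 -0.02] | shift cm now-axes [-0.29  0.15 11.05] | after turn [-0.27  0.13 11.05]
```

```bash
python3 -m pendant '[{"hand":0.3,"tx":-0.2,"ty":0.05,"tz":2,"wx":0,"wy":0,"wz":0},{"hand":0.3,"tx":0,"ty":0,"tz":3,"wx":0,"wy":0,"wz":0},{"hand":0.3,"tx":0,"ty":0,"tz":3,"wx":0,"wy":0,"wz":0},{"hand":0.3,"tx":0,"ty":0,"tz":1.8,"wx":0,"wy":0,"wz":0},{"hand":0.3,"tx":0,"ty":0,"tz":0.5,"wx":0,"wy":0,"wz":0}]' && python3 -m pendant '[{"hand":0.3,"tx":0,"ty":0,"tz":0,"wx":0,"wy":0,"wz":0},{"hand":0.3,"tx":0,"ty":0,"tz":0,"wx":0,"wy":0,"wz":0},{"hand":0.3,"tx":0,"ty":0,"tz":0,"wx":0,"wy":0,"wz":0}]';  python3 plan.py .5398 -.2057 .0374 167
```

```text
t: 53.25
position: [0.5387, -0.2038, 0.0435]
ee_rot: [-2.454, -1.953, 0.001]
contact_force: [-0.6, 0.7, -1.7]
width: 0.663
t: 53.55
position: [0.54, -0.2057, 0.0465]
ee_rot: [2.459, 1.955, 0.002]
contact_force: [-0.2, -0.3, -2.0]
width: 0.662
t 53.55 pos [ 0.54   -0.2057  0.0465] w 0.662 F [-0.2 -0.3 -2. ] j6 -0.34
turn deg [ 0.06 -0.05 -0.02] | shift cm now-axes [-0.01 -0.02  0.91] | after turn [-0.01 -0.02  0.91]
```

```bash
python3 -m pendant '[{"hand":0.3,"tx":0,"ty":0,"tz":0.4,"wx":0,"wy":0,"wz":0},{"hand":0.3,"tx":0,"ty":0,"tz":0.3,"wx":0,"wy":0,"wz":0},{"hand":0.3,"tx":0,"ty":0,"tz":0.15,"wx":0,"wy":0,"wz":0},{"hand":0.3,"tx":0,"ty":0,"tz":0.1,"wx":0,"wy":0,"wz":0},{"hand":0.3,"tx":0,"ty":0,"tz":0,"wx":0,"wy":0,"wz":0}]' && python3 -m pendant '[{"hand":0.3,"tx":0,"ty":0,"tz":0,"wx":0,"wy":0,"wz":0}]';  python3 plan.py .5398 -.2057 .0374 167
```

```text
t: 54.05
position: [0.5394, -0.2056, 0.0373]
ee_rot: [-2.458, -1.954, -0.001]
contact_force: [-5.7, 2.7, 13.4]
width: 0.661
t: 54.15
position: [0.5394, -0.2056, 0.0373]
ee_rot: [-2.458, -1.954, -0.001]
contact_force: [-5.0, 3.1, 13.5]
width: 0.661
t 54.15 pos [ 0.5394 -0.2056  0.0373] w 0.661 F [-5.   3.1 13.5] j6 -0.34
turn deg [-0.02 -0.06 -0.03] | shift cm now-axes [-0.    0.04 -0.01] | after turn [-0.    0.04 -0.01]
```

```bash
python3 -m pendant '[{"hand":-0.1,"tx":0,"ty":0,"tz":0,"wx":0,"wy":0,"wz":0},{"hand":-0.7,"tx":0,"ty":0,"tz":0,"wx":0,"wy":0,"wz":0},{"hand":-0.7,"tx":0,"ty":0,"tz":0,"wx":0,"wy":0,"wz":0},{"hand":-0.7,"tx":0,"ty":0,"tz":-1,"wx":0,"wy":0,"wz":0},{"hand":-0.7,"tx":0,"ty":0,"tz":-3,"wx":0,"wy":0,"wz":0}]' && python3 -m pendant '[{"hand":-0.7,"tx":0,"ty":0,"tz":-4,"wx":0,"wy":0,"wz":0},{"hand":-0.7,"tx":0,"ty":0,"tz":-4.5,"wx":0,"wy":0,"wz":0},{"hand":-0.7,"tx":0,"ty":0,"tz":0,"wx":0,"wy":0,"wz":0},{"hand":-0.7,"tx":2,"ty":-0.4,"tz":0,"wx":0,"wy":0,"wz":0},{"hand":-0.7,"tx":3.7,"ty":-0.8,"tz":0,"wx":0,"wy":0,"wz":0}]' && python3 -m pendant '[{"hand":-0.7,"tx":3.7,"ty":-0.8,"tz":0,"wx":0,"wy":0,"wz":0},{"hand":-0.7,"tx":3.7,"ty":-0.8,"tz":0,"wx":0,"wy":0,"wz":0},{"hand":-0.7,"tx":3.7,"ty":-0.8,"tz":0,"wx":0,"wy":0,"wz":0},{"hand":-0.7,"tx":3.7,"ty":-0.8,"tz":0,"wx":0,"wy":0,"wz":0},{"hand":-0.7,"tx":3.7,"ty":-0.8,"tz":0,"wx":0,"wy":0,"wz":0}]' && python3 -m pendant '[{"hand":-0.7,"tx":3.7,"ty":-0.8,"tz":0,"wx":0,"wy":0,"wz":0},{"hand":-0.7,"tx":3.7,"ty":-0.8,"tz":0,"wx":0,"wy":0,"wz":0},{"hand":-0.7,"tx":3.7,"ty":-0.8,"tz":0,"wx":0,"wy":0,"wz":0},{"hand":-0.7,"tx":2,"ty":-0.4,"tz":0,"wx":0,"wy":0,"wz":0},{"hand":-0.7,"tx":0,"ty":0,"tz":0,"wx":0,"wy":0,"wz":0}]'; python3 -m pendant '[{"hand":-0.7,"tx":0,"ty":0,"tz":0,"wx":0,"wy":0,"wz":0}]'; python3 -c '
from h import *
cam("top","pics/t8.png");cam("side","pics/s8.png")
T=cv2.imread("pics/t8.png");a=T[230:360,380:510];b=cv2.imread("pics/top0.png")[230:360,380:510]
r1=np.hstack([cv2.resize(a,(400,300)),cv2.resize(b,(400,300))]);r2=np.hstack([cv2.resize(T,(400,300)),cv2.resize(cv2.imread("pics/s8.png"),(400,300))])
cv2.imwrite("pics/v8.png",np.vstack([r1,r2]))'
```

```text
t: 54.65
position: [0.5385, -0.2051, 0.0746]
ee_rot: [-2.454, -1.951, 0.002]
contact_force: [-0.0, -0.6, 0.8]
width: 0.849
t: 55.15
position: [0.5407, -0.1485, 0.161]
ee_rot: [-2.462, -1.951, -0.001]
contact_force: [-0.1, 0.3, -0.7]
width: 0.849
t: 55.65
position: [0.5432, 0.0432, 0.1612]
ee_rot: [-2.458, -1.954, -0.001]
contact_force: [-0.3, -0.4, 0.1]
width: 0.849
t: 56.15
position: [0.5453, 0.1779, 0.1613]
ee_rot: [-2.454, -1.958, -0.001]
contact_force: [0.3, -0.3, 0.8]
width: 0.849
t: 56.25
position: [0.5457, 0.1754, 0.1613]
ee_rot: [-2.457, -1.955, -0.0]
contact_force: [-0.4, -0.3, -0.2]
width: 0.852
```

View pics/v8.png

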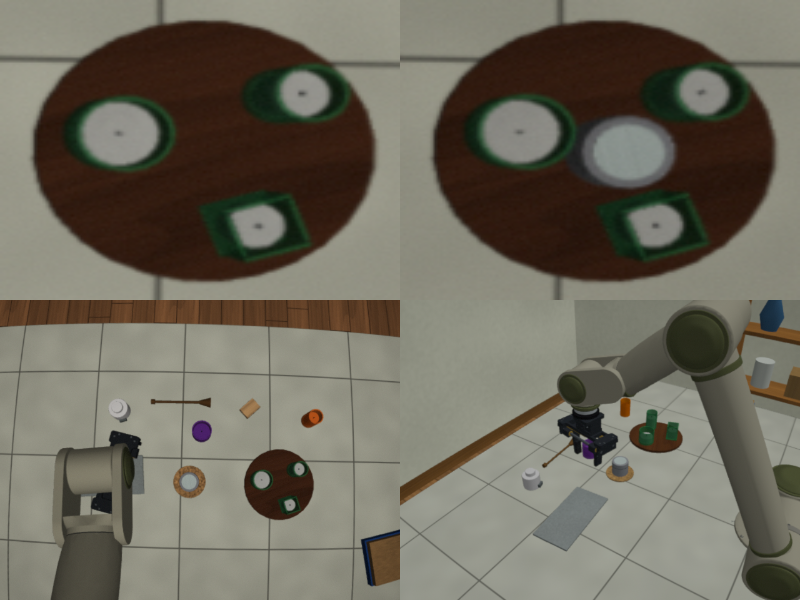

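The last view shows all three glasses upright at their starting pixels: wicks (119,133) against (119,131), (302,93) against (301,92), and (258,226) against (256,225). The tin is centred on the coaster, the tray is empty and the bystanders are unmoved. Handing in.

```bash
python3 -c 'from plant import close_job; print(close_job())'
```

```text
the job is handed in; nothing more can be done
None
```

The job is done and handed in at about 56 s of the 141 s allowed. I stood the three green glasses on the tray, moved the tin to the coaster, and then put each glass back on the board.

- **Glasses:** comparing the top view before and after, each wick is within about 1 mm of where it started. All three glasses look upright, and the square one keeps its orientation by eye.
- **Tin:** it stands upright, centred on the coaster to within about 1 mm in the top view.
- **Bystanders:** the snuffer, matchbox, dispenser and the orange and purple look-alikes look unmoved in the last pictures, judged by eye.
- **Forces:** the highest wrist force I read was about 16 N, when pressing a glass onto the board. I only read forces at the end of each move, so brief peaks in between are not covered.
- **Camera:** before the first grasp, my rough side-view reading of glass_low was about 1 cm off the top-view one. I used the top view, and the freed cork inlay later agreed with it to about 2 mm. No other check failed.

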